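# Seal the vacuum drying chamber

### The arm

A 6-joint arm with a two-finger parallel gripper is mounted at the origin on the work surface. World frame = base frame: x ahead of the robot, y to its left, z up, the work surface at z = 0. Lengths are in m, angles in degrees, forces in N, time in s.
With the tool pointing down it reaches from about 0.4 to 0.825 m from the base axis. Payload 7 kg.
Tool frame: the origin (TCP) lies at the very end of the fingers, on their centre line; the grasp point (between the pads) lies r.pinch_z behind it (r.pinch_z is the distance from the TCP to the grasp point, in m); z points along the fingers, y is the direction in which the jaws open and shut (so a half turn about z gives the same grasp; the last joint's range is limited). The gripper opens to 88 mm and grips with 3 to 60 N. Pads are 19 mm wide; open, the fingers measure 130 mm over their backs; the gripper's body (78 mm by 193 mm) begins 47 mm behind the grasp point.
Start: joints at [87.382, 20.546, 0.682, 0, -70.136, -16.507], TCP at [0.221, 0.638, 0.227] pointing down, gripper open.
Joint ranges: [-176.03, 176.03], [-82.01, 121.73], [-58.28, 71.71], [-173.87, 95.51], [-174.79, -0.11], [-173.66, 173.66]. Speed limits (degrees/s): [136.94, 136.94, 172.46, 180, 180, 180].

### API

Orientations are given as [roll, pitch, yaw] about the fixed x, y, z axes, in that order (R = Rz(yaw) Ry(pitch) Rx(roll)).
In Python, from plant import r gives the robot as it stands. The module is installed in compiled form; this text tells all that it offers.
- The arm moves only by the tool servo_tool, never from a script. Its argument "steps" is a list of rows, each a list of 5 numbers: the finger opening in cm, from 0 to 8.76, then the shift along the tool's x, y, z in cm, then the turn about the tool's z in degrees. In form: [[fingers, x, y, z, spin], ...]. A call has 1 to 8 rows; each row shifts and turns the commanded pose from where the row before left it, along the tool's axes as they then stand; what a row does not reach is not made up. A row lasts 1/8 s, in which the tool goes at most 62.5 mm and 10.7 degrees, less where a joint would pass 70% of its speed; a pose out of reach is approached as far as the arm can. A call with a gripper value outside its range is refused whole. The fingers move at their own pace and stop on an object; "squeeze" is the grip in N (left out, the last holds). Time passes only in rows, so rows that do not move let the fingers close. It gives the time, the measured TCP pose, the force and the opening at its end, in the units of the state.
- r.get_state(): the state, without advancing time (a new reading comes with each control period).
- r.capture(name): name is "side" or "top"; returns the picture (384x512x3 uint8, red, green, blue); there is no depth.
- r.calibration(name): a dict with "K" (3x3 intrinsics, pixels), "rvec" (rotation vector, rad) and "tvec" (3), from world to camera coordinates, as OpenCV has them. Camera axes: x right, y down, z forward; pixel columns grow to the right and rows downward; lengths in m; the calibration is good to about 2 mm. A picture is of the moment at which its call begins. calibration takes no time and is no camera call.
- r.close_job(): hands the job in, once; it reports no verdict.
The state is a dict: "time_s": time; "joints": joint angles; "qd": joint speeds; "joint_torque": joint torques, N m; "tcp_pos": TCP position; "eef_rot": TCP orientation; "contact_force": force on the tool from outside, world axes, zero at the start; "moment": the same for the moment, N m; "gripper_width": finger opening in m.
Only numpy, scipy, OpenCV 4.12 (cv2) and the standard library are available. Lean on these libraries where they do the work, as an engineer would, in place of code of your own. Each camera call takes 0.05 s, during which the arm holds its last target.

### The job

Seal the drying chamber for pumping down: tighten the four wing screws of its sloping gasketed cover evenly in cross order, that is, turn each one about half way in first, going from one corner to the opposite corner and then the other two, and only then go round again in cross order and turn each one fully home. Once the cover is tight, turn the vent valve's handle clockwise until it is fully shut. Leave the glassware and the other things on the bench where they stand.

Things in the scene. Friction and masses are not known exactly. Their poses are not given: they have to be found in the camera images.
- chamber: White bench-top vacuum drying chamber, fixed, its front turned to the robot's left (+y). 270 wide (its y), 319 deep (its x), 177 high. Origin: at bench level under the middle of its sloping front face. Its x runs level from front to back, y to the end far from the robot, z up. The face rises from front to back at 30 degrees from level. Behind it is a flat deck 177 high with the vent valve.
- cover_mid (a point): Middle of the outer surface of the square aluminium cover (200 x 200, on a red gasket) on the sloping face; a round sight glass here is 6 mm proud. z: out of the cover, leaning 30 degrees from vertical to the chamber's front; x: up the slope; y: to the end far from the robot. The four wing screws stand at x, y = +-70 mm, so neighbours are 140 mm apart.
- wing_low_far (a point): Where to grip the lower far wing screw (on the slope; near/far from the robot): middle of its orange wings, a flat bar 72 across the tips and 10 thick, its top 16 above this point (5 in an 18 wide notch at the middle). 21 below it the bar meets a hub 22 in diameter; the cover is 30 below. z: screw axis, out of the cover, 30 degrees off vertical; x: along the wings; y: across the flats, to pinch.
- wing_high_near (a point): Where to grip the upper near wing screw (on the slope; near/far from the robot): middle of its orange wings, a flat bar 72 across the tips and 10 thick, its top 16 above this point (5 in an 18 wide notch at the middle). 21 below it the bar meets a hub 22 in diameter; the cover is 30 below. z: screw axis, out of the cover, 30 degrees off vertical; x: along the wings; y: across the flats, to pinch.
- wing_low_near (a point): Where to grip the lower near wing screw (on the slope; near/far from the robot): middle of its orange wings, a flat bar 72 across the tips and 10 thick, its top 16 above this point (5 in an 18 wide notch at the middle). 21 below it the bar meets a hub 22 in diameter; the cover is 30 below. z: screw axis, out of the cover, 30 degrees off vertical; x: along the wings; y: across the flats, to pinch.
- wing_high_far (a point): Where to grip the upper far wing screw (on the slope; near/far from the robot): middle of its orange wings, a flat bar 72 across the tips and 10 thick, its top 16 above this point (5 in an 18 wide notch at the middle). 21 below it the bar meets a hub 22 in diameter; the cover is 30 below. z: screw axis, out of the cover, 30 degrees off vertical; x: along the wings; y: across the flats, to pinch.
- screw_low_far (a joint): Turn of the lower far wing screw, growing clockwise seen from outside. 0 = loose, wings pointing up and down the slope; 0.785 = half way, wings diagonal; 1.571 = fully home at its stop, wings level, along the chamber's width. Found between 0 and 0.2. Stiff (0.16 to 0.23 N m), stays where it is left, does not rise or sink.
- screw_high_near (a joint): Turn of the upper near wing screw, growing clockwise seen from outside. 0 = loose, wings pointing up and down the slope; 0.785 = half way, wings diagonal; 1.571 = fully home at its stop, wings level, along the chamber's width. Found between 0 and 0.2. Stiff (0.16 to 0.23 N m), stays where it is left, does not rise or sink.
- screw_low_near (a joint): Turn of the lower near wing screw, growing clockwise seen from outside. 0 = loose, wings pointing up and down the slope; 0.785 = half way, wings diagonal; 1.571 = fully home at its stop, wings level, along the chamber's width. Found between 0 and 0.2. Stiff (0.16 to 0.23 N m), stays where it is left, does not rise or sink.
- screw_high_far (a joint): Turn of the upper far wing screw, growing clockwise seen from outside. 0 = loose, wings pointing up and down the slope; 0.785 = half way, wings diagonal; 1.571 = fully home at its stop, wings level, along the chamber's width. Found between 0 and 0.2. Stiff (0.16 to 0.23 N m), stays where it is left, does not rise or sink.
- valve_axis (a point): Vertical turning axis of the vent valve's handle on the deck, at mid-thickness of the handle, 252 above the bench and 75 above the deck. The steel pipe, brass valve body and copper silencer run under it along the chamber's y, all below 228 except the stem; the gauge on the deck is 197 high.
- valve_handle (a point): Middle of the blue sleeve of the valve handle, 85 from the axis. The handle is a level bar reaching 120 from its axis; the sleeve is its outer 75, 20 wide, 14 thick (high, so its top is 7 above this point). y points along the handle from the axis to its free end, z up.
- vent_valve (a joint): Turn of the valve handle, growing clockwise seen from above. 0 = open: handle along the pipe, pointing away from the robot (y of the chamber). 1.571 = shut, at its stop: handle across the pipe, pointing out over the chamber's back (x of the chamber). Found between 0 and 0.3. Needs 0.15 N m, stays where it is left; it can be pushed round.
- beaker_mid (a point): Bystander, to be left alone: glass beaker 72 mm wide, 95 mm high, standing on the bench before the chamber's front; the point is half-way up its middle.
- amber_mid (a point): Bystander, to be left alone: amber reagent bottle 72 mm wide, 145 mm high, standing on the robot's left; the point is half-way up its middle.
- jar_mid (a point): Bystander, to be left alone: small glass jar 48 mm wide, 55 mm high, standing on the bench at the chamber's far end; the point is half-way up its middle.
- dish_mid (a point): Bystander, to be left alone: white evaporating dish 86 mm wide, 22 mm high, on the bench before the chamber's front; the point is half-way up its middle.
- spatula: Bystander, to be left alone: a flat steel lab spatula, 200 mm long, 14 mm wide, 5 mm thick, lying on the robot's right; origin under its middle.

How it is judged:
By the outcome, as a careful person would: the job done as asked, in the order asked, and still so for the second after the job is handed in, with the robot touching nothing.
It also fails if it takes over 72 s, if anything falls off the work surface, if the arm or the gripper's body presses on something with over 40 N, if the wrist force passes 120 N, or if a joint passes its speed limit or range.

## Working session

There is one attempt and no reset: what is moved stays moved. The work goes in short steps, Python scripts to look and compute and a tool call to move; the robot and the scene stay as the last step left them, time stands still between calls to the robot, and variables do not carry over. Pictures are saved under pics/ and viewed, and the job is handed in when it is done.

Besides the shell and the picture viewer there is one more tool, called as name(argument=value, ...), one argument or row to a line, values as JSON. servo_tool: Moves the arm, as the interface text tells. Its arguments: {"type":"object","properties":{"steps":{"type":"array","items":{"type":"array","items":{"type":"number"}}},"squeeze":{"type":"number"}},"required":["steps"]}

```bash
mkdir -p pics
python3 - <<'E'
from plant import r
import cv2
print(r.get_state(), r.pinch_z)
for n in("side","top"):
    cv2.imwrite(f"pics/{n}0.png",r.capture(n)[:,:,::-1]); print(n,r.calibration(n))
E
```

```text
{'time_s': 0.0, 'joints': array([ 8.73807055e+01,  2.05920320e+01,  6.33575127e-01, -2.15085049e-02,
       -7.01360780e+01, -1.65065892e+01]), 'qd': array([-0.00441759,  0.0545096 ,  0.01807238, -0.01179124,  0.03752518,
        0.07713644]), 'joint_torque': array([ 6.23291089e-05, -5.82719707e+01,  2.93037558e+01,  6.99671522e+00,
        6.81251142e-03, -1.67617941e-04]), 'tcp_pos': array([0.22101996, 0.63726297, 0.22561008]), 'eef_rot': array([ 1.79903616e+02, -7.47661477e-03, -1.91332024e+01]), 'contact_force': array([ 0.5078646 ,  0.9729162 , -0.56214021]), 'moment': array([ 0.00427382, -0.02789379,  0.04086991]), 'gripper_width': 0.08757294051871459} 0.0188
side {'K': array([[409.00419016,   0.        , 261.04287601],
       [  0.        , 409.00419016, 188.31083188],
       [  0.        ,   0.        ,   1.        ]]), 'rvec': array([ 0.10534684, -2.71386221,  1.53734537]), 'tvec': array([0.5934557 , 0.14693223, 1.39661237])}
top {'K': array([[464.47828179,   0.        , 256.93964752],
       [  0.        , 464.47828179, 194.91464887],
       [  0.        ,   0.        ,   1.        ]]), 'rvec': array([ 2.13215174, -2.1797604 ,  0.15482306]), 'tvec': array([0.05197387, 0.64362606, 1.67333145])}
```

View pics/side0.png

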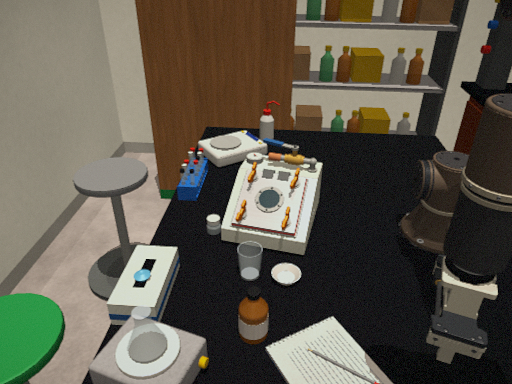

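View pics/top0.png

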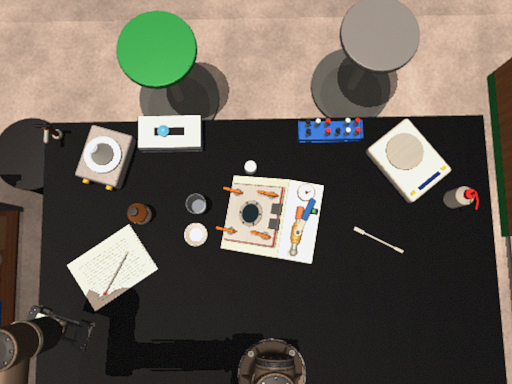

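Run:
```python
import cv2
a=cv2.imread("pics/top0.png")[165:275,210:335]; cv2.imwrite("pics/top0c.png",cv2.resize(a,None,fx=5,fy=5,interpolation=cv2.INTER_CUBIC))
a=cv2.imread("pics/side0.png")[140:260,215:345]; cv2.imwrite("pics/side0c.png",cv2.resize(a,None,fx=5,fy=5,interpolation=cv2.INTER_CUBIC))
```

```text
(no output)
```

View pics/top0c.png

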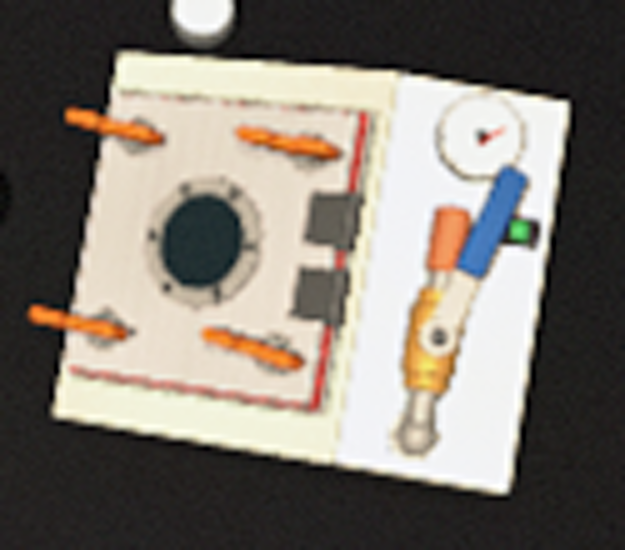

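View pics/side0c.png

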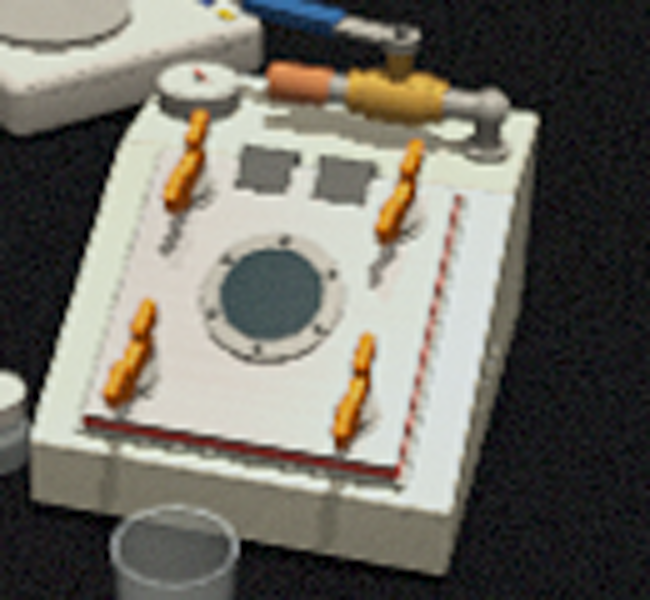

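```bash
cat > h.py <<'E'
import numpy as np, cv2
from scipy.spatial.transform import Rotation as R
from scipy.optimize import least_squares
from plant import r
C={n:r.calibration(n) for n in("side","top")}
def proj(n,P):
    c=C[n]; return cv2.projectPoints(np.asarray(P,float).reshape(-1,3),c["rvec"],c["tvec"],c["K"],None)[0][:,0]
c30,s30=np.cos(np.pi/6),.5
Rc=np.array([[c30,0,-s30],[0,1,0],[s30,0,c30]])  # cols: up slope, y, normal
NAMES=dict(low_far=(-.07,.07),high_near=(.07,-.07),low_near=(-.07,-.07),high_far=(.07,.07))
def Tc(p): # chamber->world
    return R.from_euler('z',p[2]).as_matrix(), np.array([p[0],p[1],0])
def W(p,P):
    M,t=Tc(p); return np.asarray(P)@M.T+t
def mid(p):
    L,t=p[3],p[4]; zm=.177-L/2*np.tan(np.pi/6)
    return np.array([0,0,zm])+t*Rc[:,2]
def wing(p,k,q): # local pts in wing frame (x along wings at angle, clockwise)
    x,y=NAMES[k]; S=mid(p)+Rc@np.array([x,y,.03])
    return S
def wingpts(p,k,a,P):
    # clockwise from outside: rotation -a about normal
    return W(p,wing(p,k,0)+(np.asarray(P)@R.from_euler('z',-a).as_matrix().T)@Rc.T)
E
cat > fit.py <<'E'
from h import *
T=lambda x,y:(x/5+210,y/5+165)
S=lambda x,y:(x/5+215,y/5+140)
wt=dict(low_far=((65,115),(163,138)),high_far=((237,132),(340,153)),low_near=((30,313),(132,332)),high_near=((205,333),(303,363)))
ws=dict(low_far=((108,402),(150,300)),high_far=((172,208),(200,112)),high_near=((385,240),(415,142)),low_near=((342,445),(367,335)))
KS=list(NAMES)
def res(p,full=False):
    L=p[3];h0=.177-L*np.tan(np.pi/6);bk=.319-L/2
    o=[]
    def add(n,P,px): o.append(((proj(n,W(p,P))[0]-px),n,px))
    for P,px in [((bk,.135,.177),(570,100)),((bk,-.135,.177),(510,495)),((L/2,.135,.177),(398,72)),((L/2,-.135,.177),(338,465)),((-L/2,.135,h0),(117,52)),((-L/2,-.135,h0),(53,418))]: add("top",P,T(*px))
    for P,px in [((-L/2,.135,h0),(35,440)),((-L/2,-.135,h0),(452,515)),((-L/2,-.135,0),(445,573)),((bk,-.135,.177),(540,115))]: add("side",P,S(*px))
    m=mid(p)+Rc[:,2]*.006
    add("side",m,S(270,295)); add("top",m,T(203,240))
    v=[p[9],p[10],.252+.007]
    add("top",v,T(438,337)); add("side",v,S(402,35))
    for i,k in enumerate(KS):
        for n,w,F in(("top",wt,T),("side",ws,S)):
            for e,sx in zip(w[k],(-1,1)):
                q=wingpts(p,k,p[5+i],[[sx*.036,0,.012 if n=="top" else .006]])
                o.append((proj(n,q)[0]-F(*e),n+k,e))
    if full: return o
    return np.concatenate([a for a,_,_ in o])
p0=[.45,.0,-1.5,.2,.012,.1,.1,.1,.1,.14,0]
s=least_squares(res,p0,loss='soft_l1')
np.save("p.npy",s.x)
print(np.round(s.x,4)); 
for a,n,e in res(s.x,True): print(n,np.round(e),np.round(a,1))
E
python3 fit.py
```

```text
[ 0.5642  0.0492 -1.7612  0.2028  0.016   0.1191  0.1009  0.0183  0.0517
  0.1465 -0.0463]
top [324. 185.] [-0.2  0.1]
top [312. 264.] [-0.2 -0.2]
top [290. 179.] [0.6 0. ]
top [278. 258.] [-0.1 -0.1]
top [233. 175.] [-0.1  0.2]
top [221. 249.] [-0.3 -0.2]
side [222. 228.] [-1.4 -0.6]
side [305. 243.] [-0.6 -0.9]
side [304. 255.] [-0.5  2.7]
side [323. 163.] [-0.7 -1.6]
side [269. 199.] [ 0.4 -0.5]
top [251. 213.] [0.6 0.8]
top [298. 232.] [-0.4  0.3]
side [295. 147.] [-0.3 -1.6]
toplow_far [ 65 115] [1.3 0.6]
toplow_far [163 138] [-1.8 -0.2]
sidelow_far [108 402] [ 0.5 -0.1]
sidelow_far [150 300] [0.6 0.3]
tophigh_near [205 333] [0.2 0.9]
tophigh_near [303 363] [-1.1 -0.3]
sidehigh_near [385 240] [-0.5 -0.4]
sidehigh_near [415 142] [0.  0.4]
toplow_near [ 30 313] [1. 1.]
toplow_near [132 332] [-2.3 -0. ]
sidelow_near [342 445] [-0.2 -0.8]
sidelow_near [367 335] [ 0.1 -0. ]
tophigh_far [237 132] [0.7 0.8]
tophigh_far [340 153] [-1.4 -0.7]
sidehigh_far [172 208] [-0.4 -0.2]
sidehigh_far [200 112] [0.4 0.6]
```

```bash
cat > tg.py <<'E'
from h import *
p=np.load("p.npy")
for k in NAMES: print(k,np.round(wing(p,k,0)*1000),"world",np.round(W(p,wing(p,k,0)),4))
M,t=Tc(p); v=np.array([p[9],p[10],.252]); print("valve",W(p,v),v)
# handle end in top view
u=np.array([515/5+210,172/5+165])
f=lambda a:proj("top",W(p,v+np.array([.118*np.sin(a),.118*np.cos(a),.007])))[0]-u
s=least_squares(lambda a:f(a[0]),[.2]);print("handle",s.x,s.fun,"yaw",np.degrees(p[2]))
def onplane(n,px,z):
    c=C[n];Rm=cv2.Rodrigues(c["rvec"])[0];d=Rm.T@np.linalg.inv(c["K"])@[*px,1];o=-Rm.T@c["tvec"];return o+d*(z-o[2])/d[2]
print("beaker",onplane("top",(196,203),.095),"jar",onplane("top",(250,166),.055),"amber",onplane("top",(138,213),.145))
def to(k,dx=0,dy=0,dz=-.008):
    s=r.get_state(); Rt=R.from_euler('xyz',s["eef_rot"],degrees=True).as_matrix()
    tgt=W(p,wing(p,k,0))+M@np.array([dx,dy,0])+[0,0,dz]
    print(k,"tool shift cm",np.round(Rt.T@(tgt-s["tcp_pos"])*100,2),"yaw",s["eef_rot"][2],"z to",tgt[2])
E
python3 tg.py
python3 -c "
from tg import *
to('low_far',dz=.08)"|tail -1
```

```text
low_far [-84.  70. 123.] world [0.6487 0.1181 0.1233]
high_near [ 38. -70. 193.] world [0.4883 0.0256 0.1933]
low_near [-84. -70. 123.] world [0.5112 0.1446 0.1233]
high_far [ 38.  70. 193.] world [ 0.6258 -0.0009  0.1933]
valve [ 0.49097444 -0.08587083  0.252     ] [ 0.14652791 -0.04627952  0.252     ]
handle [0.28456257] [-0.15908911  0.33148575] yaw -100.91037714265607
beaker [0.61317873 0.25651463 0.095     ] jar [0.75150629 0.06111141 0.055     ] amber [0.57677758 0.45041477 0.145     ]
low_far tool shift cm [57.42 35.03  2.3 ] yaw -19.131421593778594 z to 0.20330318119142873
```

servo_tool(
  steps=[
    [8.76,3.6,2.2,0,0],
    [8.76,3.6,2.2,0,0],
    [8.76,3.6,2.2,0,0],
    [8.76,3.6,2.2,0,0],
    [8.76,3.6,2.2,0,0],
    [8.76,3.6,2.2,0,0],
    [8.76,3.6,2.2,0,0],
    [8.76,3.6,2.2,0,0],
  ],
  squeeze=25,
)

```text
time_s: 1.1
tcp_pos: [0.4362, 0.3758, 0.2263]
eef_rot: [180.0, 0.0, -19.1]
contact_force: [0.3, 0.6, 0.4]
gripper_width: 0.0874
```

servo_tool(
  steps=[
    [4.5,3.6,2.2,0,0],
    [4.5,3.6,2.2,0,0],
    [4.5,3.6,2.2,0,0],
    [4.5,3.6,2.2,0,0],
    [4.5,3.6,2.2,0,0],
    [4.5,3.6,2.2,0,0],
    [4.5,3.6,2.2,0,0],
    [4.5,3.6,2.2,0,0],
  ],
)

```text
time_s: 2.1
tcp_pos: [0.6506, 0.1152, 0.2261]
eef_rot: [180.0, 0.0, -19.1]
contact_force: [1.3, -0.1, -0.4]
gripper_width: 0.0452
```

servo_tool(
  steps=[
    [4.5,0,0,0,10],
    [4.5,0,0,0,10],
    [4.5,0,0,0,10],
    [4.5,0,0,0,10],
    [4.5,0,0,0,10],
    [4.5,0,0,0,10],
    [4.5,0,0,0,10],
    [4.5,0,0,0,10],
  ],
)

```text
time_s: 3.1
tcp_pos: [0.6498, 0.1164, 0.226]
eef_rot: [179.9, -0.0, -99.5]
contact_force: [0.1, 0.8, 0.4]
gripper_width: 0.0451
```

```bash
python3 -c "
from tg import *
s=r.get_state();print(s)
to('low_far')"|tail -9
```

```text
high_far [ 38.  70. 193.] world [ 0.6258 -0.0009  0.1933]
valve [ 0.49097444 -0.08587083  0.252     ] [ 0.14652791 -0.04627952  0.252     ]
handle [0.28456257] [-0.15908911  0.33148575] yaw -100.91037714265607
beaker [0.61317873 0.25651463 0.095     ] jar [0.75150629 0.06111141 0.055     ] amber [0.57677758 0.45041477 0.145     ]
{'time_s': 3.1, 'joints': array([ 2.70384037e+01,  1.92114083e+01, -1.34775470e+00, -1.33751069e-02,
       -6.94957003e+01, -3.64925076e+01]), 'qd': array([ 1.50301609e-03,  1.40652822e-02, -4.40339737e-02,  4.18146419e-02,
        2.21628959e-03, -7.94878006e+01]), 'joint_torque': array([ 9.89969121e-03, -5.62658787e+01,  2.91672367e+01,  6.96576163e+00,
       -1.98102824e-02,  2.30700284e+00]), 'tcp_pos': array([0.64976865, 0.11637949, 0.22601023]), 'eef_rot': array([ 1.79948445e+02, -2.25605579e-02, -9.94587847e+01]), 'contact_force': array([0.11286719, 0.80711661, 0.41696814]), 'moment': array([ 0.08083706, -0.09718125, -0.05482798]), 'gripper_width': 0.04509221756081225}
low_far tool shift cm [-0.16  0.12 11.07] yaw -99.45878473326485 z to 0.11530318119142874
```

servo_tool(
  steps=[
    [4.5,-0.15,0.1,2.3,7],
    [4.5,0,0,2.3,0],
    [4.5,0,0,2.3,0],
    [4.5,0,0,2.2,0],
    [4.5,0,0,2.2,0],
    [4.5,0,0,0,0],
  ],
)

```text
time_s: 3.85
tcp_pos: [0.6478, 0.1175, 0.1114]
eef_rot: [179.8, -0.2, -106.1]
contact_force: [-0.4, -0.1, 0.5]
gripper_width: 0.0449
```

```bash
cat > pic.py <<'E'
import sys,cv2
from plant import r
s=r.get_state();print(s["time_s"],s["tcp_pos"],s["eef_rot"],s["contact_force"],s["moment"],s["gripper_width"])
import numpy as np
a=r.capture("side")[120:270,205:355][:,:,::-1];b=r.capture("top")[155:285,205:335][:,:,::-1]
a=cv2.resize(a,(395,395),interpolation=2);b=cv2.resize(b,(395,395),interpolation=2)
cv2.imwrite(f"pics/{sys.argv[1]}.png",np.hstack([a,b]))
E
python3 pic.py g1
```

```text
3.85 [0.64783469 0.1174866  0.11135649] [ 1.79798592e+02 -1.54309007e-01 -1.06143991e+02] [-0.36933239 -0.14873662  0.51251752] [ 0.03813111 -0.04068892  0.02730231] 0.044909168332521704
```

View pics/g1.png

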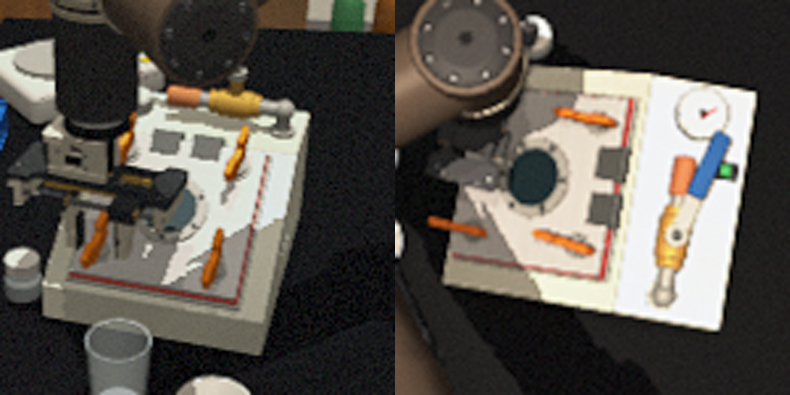

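servo_tool(
  steps=[
    [0,0,0,0,0],
    [0,0,0,0,0],
    [0,0,0,0,0],
    [0,0,0,0,0],
  ],
  squeeze=25,
)

```text
time_s: 4.45
tcp_pos: [0.6499, 0.1181, 0.1139]
eef_rot: [-179.9, 0.0, -106.1]
contact_force: [10.8, -5.0, -7.4]
gripper_width: 0.0108
```

servo_tool(
  steps=[
    [0,0,0,0,7.4],
    [0,0,0,0,7.4],
    [0,0,0,0,7.4],
    [0,0,0,0,7.4],
    [0,0,0,0,7.4],
    [0,0,0,0,0],
  ],
)

```text
time_s: 5.2
tcp_pos: [0.6508, 0.1199, 0.1143]
eef_rot: [-180.0, 0.2, -143.1]
contact_force: [1.5, 6.0, 0.7]
gripper_width: 0.0173
```

```bash
python3 pic.py g2
```

```text
5.2 [0.65075935 0.11993137 0.11427123] [-179.97749089    0.23669867 -143.11619804] [1.46939751 5.99580065 0.65374545] [ 1.85223914 -1.15940088  0.5655282 ] 0.017341620869867347
```

View pics/g2.png

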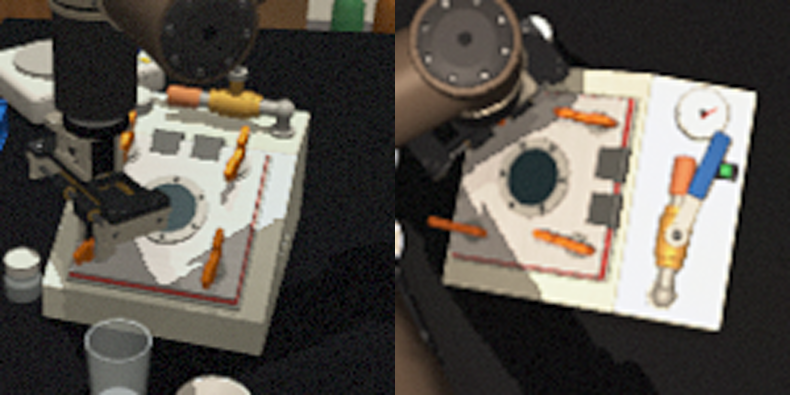

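servo_tool(
  steps=[
    [4.5,0,0,0,0],
    [4.5,0,0,0,0],
    [4.5,0,0,-4.2,0],
    [4.5,0,0,-4.2,-9],
    [4.5,0,0,-4.2,-9],
    [4.5,0,0,0,-9],
    [4.5,0,0,0,-9],
    [4.5,0,0,0,0],
  ],
)

```text
time_s: 6.3
tcp_pos: [0.649, 0.1177, 0.2394]
eef_rot: [180.0, -0.0, -107.2]
contact_force: [-0.1, 0.1, 0.9]
gripper_width: 0.0454
```

```bash
python3 -c "
from tg import *
to('high_near',dz=-.01)"|tail -1
```

```text
high_near tool shift cm [13.55 12.62  5.62] yaw -107.20289406005715 z to 0.18330318119142874
```

servo_tool(
  steps=[
    [4.5,2.7,2.5,0,0],
    [4.5,2.7,2.5,0,0],
    [4.5,2.7,2.5,0,0],
    [4.5,2.7,2.5,0,0],
    [4.5,2.7,2.6,0,0],
    [4.5,0,0,0,1],
    [4.5,0,0,0,0],
  ],
)

```text
time_s: 7.18
tcp_pos: [0.4895, 0.0262, 0.2399]
eef_rot: [-180.0, 0.0, -108.3]
contact_force: [0.6, 1.3, -0.4]
gripper_width: 0.0451
```

```bash
python3 pic.py g3; python3 -c "
from tg import *
to('high_near',dz=-.01)"|tail -1
```

```text
7.175 [0.48946669 0.02620206 0.2398594 ] [-1.79964131e+02  2.18433340e-02 -1.08266629e+02] [ 0.60810511  1.30907716 -0.42304605] [ 0.05574058 -0.14730811  0.03949655] 0.04512285621135817
high_near tool shift cm [0.13 0.11 5.61] yaw -108.18578078652308 z to 0.18330318119142874
```

View pics/g3.png

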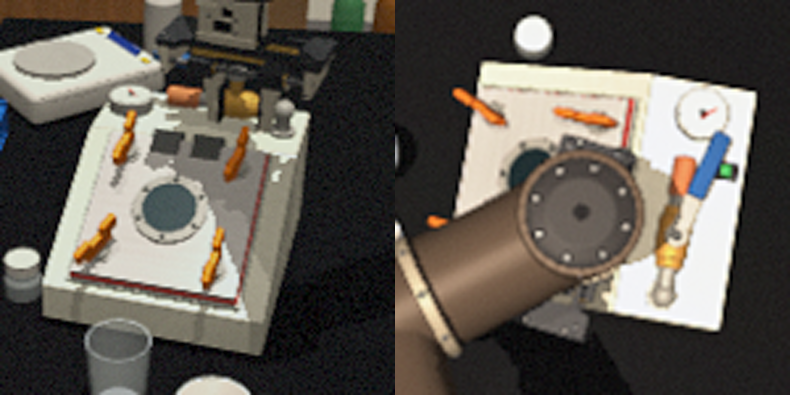

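```bash
cat > ang.py <<'E'
import sys
from h import *
p=np.load("p.npy")
def hull(n,k,a):
    B=[]
    for x in(-.036,.036):
        for y in(-.005,.005):
            for z in(-.006,.016): B.append([x,y,z])
    q=proj(n,wingpts(p,k,a,B)); return cv2.convexHull(q.astype(np.float32))
def est(imgs,k):
    for n,im in imgs.items():
        h=cv2.cvtColor(im,cv2.COLOR_RGB2HSV); m=((h[...,0]>5)&(h[...,0]<22)&(h[...,1]>170)&(h[...,2]>90)).astype(np.uint8)
        best=[]
        # restrict to neighbourhood
        c=proj(n,wingpts(p,k,0,[[0,0,.005]]))[0]
        yy,xx=np.nonzero(m); d=(xx-c[0])**2+(yy-c[1])**2<14**2
        mm=np.zeros_like(m); mm[yy[d],xx[d]]=1
        S=8
        mmb=cv2.resize(mm,None,fx=S,fy=S,interpolation=0)[int(c[1]-25)*S:int(c[1]+25)*S,int(c[0]-25)*S:int(c[0]+25)*S]
        for a in np.radians(np.arange(-5,100,2)):
            H=hull(n,k,a)[:,0]
            f=np.zeros_like(mmb)
            o=np.array([int(c[0]-25),int(c[1]-25)])
            for dx in(0,):
                cv2.fillConvexPoly(f,((H+.5-o)*S).astype(np.int32),1)
            best.append(((f&mmb).sum()/max(1,(f|mmb).sum()),np.degrees(a)))
        b=max(best)
        P=np.c_[xx[d],yy[d]].astype(float)
        print(k,n,"n",d.sum(),"IoU %.2f a=%.0f"%b)
if __name__=="__main__":
    imgs={n:r.capture(n) for n in("side","top")}
    for k in NAMES: est(imgs,k)
E
python3 ang.py
python3 - <<'E'
import sys; sys.path.insert(0,'.')
import cv2,ang
im={n:cv2.imread(f"pics/{n}0.png")[:,:,::-1].copy() for n in("side","top")}
for k in ang.NAMES: ang.est(im,k)
E
```

```text
low_far side n 100 IoU 0.64 a=23
low_far top n 65 IoU 0.64 a=25
high_near side n 76 IoU 0.69 a=7
high_near top n 0 IoU 0.00 a=99
low_near side n 74 IoU 0.64 a=1
low_near top n 20 IoU 0.17 a=9
high_far side n 78 IoU 0.68 a=3
high_far top n 50 IoU 0.60 a=9
low_far side n 86 IoU 0.66 a=5
low_far top n 57 IoU 0.58 a=9
high_near side n 69 IoU 0.63 a=5
high_near top n 47 IoU 0.56 a=9
low_near side n 71 IoU 0.61 a=1
low_near top n 58 IoU 0.54 a=5
high_far side n 78 IoU 0.68 a=3
high_far top n 50 IoU 0.60 a=9
```

servo_tool(
  steps=[
    [4.5,-2.7,-2.5,0,0],
    [4.5,-2.7,-2.5,0,0],
    [4.5,-2.7,-2.5,0,0],
    [4.5,-2.7,-2.5,0,0],
    [4.5,-2.6,-2.5,0,0],
    [4.5,0,0,0,9],
    [4.5,0,0,0,9],
    [4.5,0,0,0,9],
  ],
)

```text
time_s: 8.38
tcp_pos: [0.65, 0.1149, 0.2384]
eef_rot: [180.0, -0.1, -135.4]
contact_force: [0.3, 0.4, 0.5]
gripper_width: 0.045
```

servo_tool(
  steps=[
    [4.5,0,0,0,7],
    [4.5,0,0,0,0],
  ],
)

```text
time_s: 8.62
tcp_pos: [0.6499, 0.1148, 0.2388]
eef_rot: [180.0, -0.1, -142.1]
contact_force: [0.1, -0.3, 0.6]
gripper_width: 0.0448
```

```bash
python3 -c "
from tg import *
to('low_far',dz=-.011)"|tail -1
```

```text
low_far tool shift cm [-0.12  0.33 12.65] yaw -142.08634989946242 z to 0.11230318119142874
```

servo_tool(
  steps=[
    [3.6,-0.1,0.3,3,0],
    [3.6,0,0,3,0],
    [3.6,0,0,3,0],
    [3.6,0,0,2,0],
    [3.6,0,0,1.6,0],
    [3.6,0,0,0,0],
  ],
)

```text
time_s: 9.38
tcp_pos: [0.6488, 0.1176, 0.1129]
eef_rot: [-180.0, -0.0, -142.0]
contact_force: [0.1, 0.9, 0.1]
gripper_width: 0.0361
```

servo_tool(
  steps=[
    [0,0,0,0,0],
    [0,0,0,0,0],
    [0,0,0,0,0],
    [0,0,0,0,0],
  ],
  squeeze=60,
)

```text
time_s: 9.88
tcp_pos: [0.6488, 0.1176, 0.1143]
eef_rot: [-180.0, 0.0, -142.1]
contact_force: [-3.7, -0.8, 4.1]
gripper_width: 0.0164
```

```bash
python3 pic.py g4; python3 ang.py
```

```text
9.875 [0.64876218 0.11758482 0.11428524] [-1.79952233e+02  2.17128635e-02 -1.42050221e+02] [-3.6620581  -0.79868859  4.13222241] [-1.18701075 -0.11009189  0.4925528 ] 0.01641856800992043
low_far side n 50 IoU 0.33 a=23
low_far top n 0 IoU 0.00 a=99
high_near side n 68 IoU 0.63 a=5
high_near top n 47 IoU 0.56 a=9
low_near side n 75 IoU 0.64 a=1
low_near top n 52 IoU 0.56 a=5
high_far side n 29 IoU 0.26 a=1
high_far top n 50 IoU 0.60 a=9
```

View pics/g4.png

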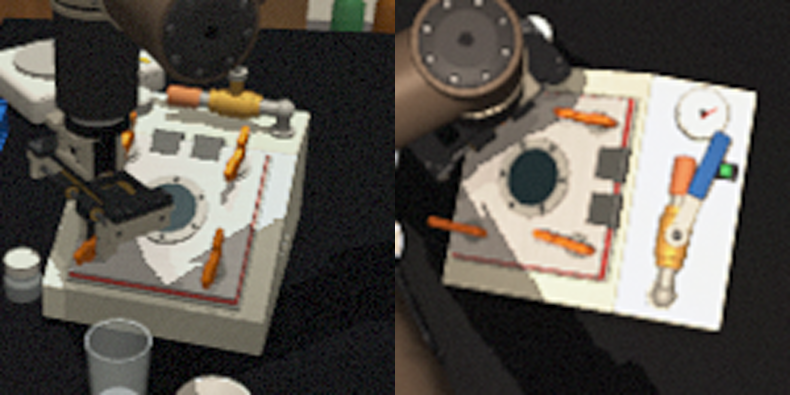

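servo_tool(
  steps=[
    [0,0,0,0,7],
    [0,0,0,0,7],
    [0,0,0,0,0],
  ],
)

```text
time_s: 10.45
tcp_pos: [0.6485, 0.1182, 0.1142]
eef_rot: [-180.0, 0.0, -156.1]
contact_force: [-4.3, 2.0, 6.2]
gripper_width: 0.0185
```

servo_tool(
  steps=[
    [4,0,0,0,0],
    [4,0,0,0,0],
    [4,0,0,-4.2,0],
    [4,0,0,-4.2,0],
    [4,0,0,-4.2,0],
    [4,0,0,0,0],
  ],
)

```text
time_s: 11.2
tcp_pos: [0.6502, 0.1182, 0.2434]
eef_rot: [180.0, 0.4, -156.1]
contact_force: [0.3, 0.1, 0.0]
gripper_width: 0.04
```

```bash
python3 pic.py g5; python3 ang.py|head -2
```

```text
11.2 [0.65021495 0.11820027 0.24335395] [ 179.99138324    0.37780212 -156.14911297] [0.2708313  0.07227839 0.04573628] [ 0.08293225 -0.12029361  0.01245382] 0.040030759002811854
low_far side n 121 IoU 0.72 a=35
low_far top n 20 IoU 0.23 a=29
```

View pics/g5.png

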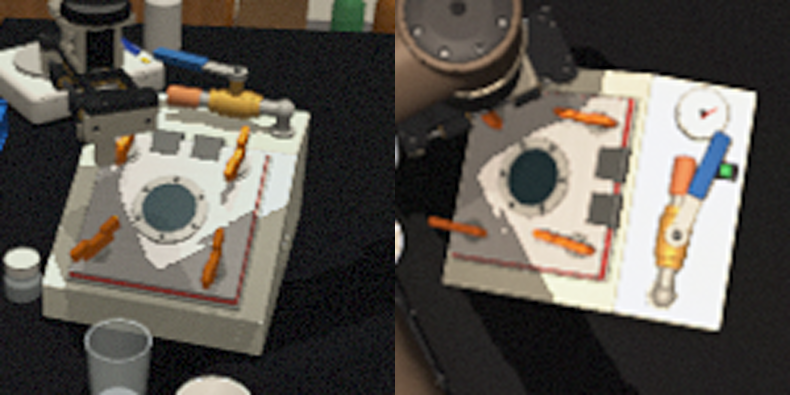

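```bash
cat > push.py <<'E'
import sys
from tg import *
def pose(k,adeg,s=.025,below=.014,back=0.):
    a=np.radians(adeg); psi=np.arctan2(np.sin(a),c30*np.cos(a))
    u=np.array([np.sin(psi),np.cos(psi),0])
    E=wing(p,k,0)+Rc@R.from_euler('z',-a).as_matrix()@np.array([-s,-.005,.016])
    q=E-(.0095+back)*u-[0,0,below]
    return W(p,q), -10.91-np.degrees(psi)
def show(k,a,**kw):
    q,yaw=pose(k,a,**kw); s=r.get_state()
    cur=s["eef_rot"][2]
    spin=(cur-yaw+180)%360-180
    sh=R.from_euler('xyz',[180,0,cur],degrees=True).as_matrix().T@(q-s["tcp_pos"])*100
    print(k,a,kw,"now-frame shift cm",np.round(sh,2),"spin %.1f"%spin,"j6 %.0f"%s["joints"][5],"tcp",np.round(s["tcp_pos"],4),"F",np.round(s["contact_force"],1),flush=True)
if __name__=="__main__": show(sys.argv[1],float(sys.argv[2]),back=float(sys.argv[3]) if len(sys.argv)>3 else 0)
E
python3 push.py low_far 45 .035|tail -1
```

```text
low_far 45.0 {'back': 0.035} now-frame shift cm [-2.3   5.81 12.55] spin -96.1 j6 -93 tcp [0.6478 0.1175 0.238 ] F [-0.1  0.9  0.3]
```

servo_tool(
  steps=[
    [0,-1.1,2.9,0,0],
    [0,-1.2,2.9,0,0],
    [0,0,0,0,-10.6],
    [0,0,0,0,-10.6],
    [0,0,0,0,-10.6],
    [0,0,0,0,-10.6],
    [0,0,0,0,-10.6],
    [0,0,0,0,-10.6],
  ],
)

```text
time_s: 12.4
tcp_pos: [0.6456, 0.1798, 0.2378]
eef_rot: [179.9, -0.1, -92.2]
contact_force: [-0.1, 1.0, 0.3]
gripper_width: 0.0004
```

servo_tool(
  steps=[
    [0,0,0,2,-10.6],
    [0,0,0,2,-10.6],
    [0,0,0,2,-10.6],
    [0,0,0,2,0],
    [0,0,0,0,0],
  ],
)

```text
time_s: 13.02
tcp_pos: [0.6445, 0.1792, 0.1565]
eef_rot: [179.7, 0.0, -60.8]
contact_force: [-0.1, 0.2, -0.2]
gripper_width: 0.0003
```

```bash
python3 push.py low_far 45 .035|tail -1; python3 pic.py g6; python3 ang.py|head -2
```

```text
low_far 45.0 {'back': 0.035} now-frame shift cm [-0.02 -0.1   4.39] spin -0.7 j6 -3 tcp [0.6445 0.1792 0.1565] F [-0.1  0.2 -0.2]
13.025 [0.64453672 0.17920455 0.15645954] [ 1.79682123e+02  1.90708759e-02 -6.07640837e+01] [-0.1436531   0.19397066 -0.16488014] [ 0.04484126 -0.01018869 -0.00676301] 0.00029109357079586085
low_far side n 36 IoU 0.22 a=33
low_far top n 63 IoU 0.67 a=35
```

View pics/g6.png

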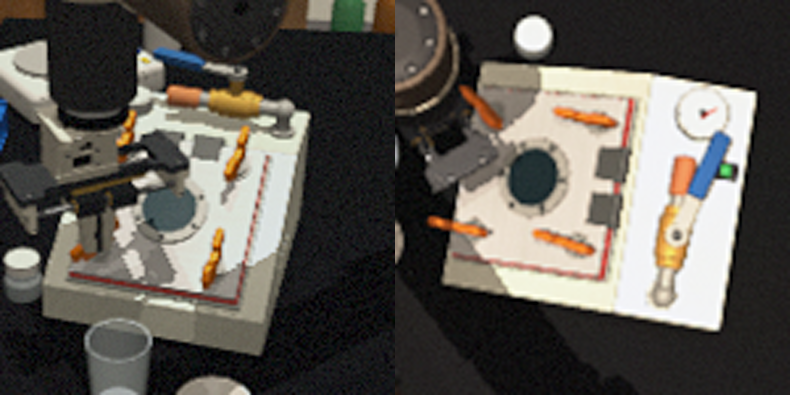

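servo_tool(
  steps=[
    [0,0,0,2.2,0],
    [0,0,0,2.2,0],
    [0,0.8,0,0,0],
    [0,0.8,0,0,0],
    [0,0.7,0,0,0],
    [0,0.6,0,0,0],
    [0,0.6,0,0,0],
    [0,0,0,0,0],
  ],
)

```text
time_s: 14.22
tcp_pos: [0.6645, 0.1529, 0.1175]
eef_rot: [-179.6, 0.2, -60.7]
contact_force: [-4.4, 12.9, 4.5]
gripper_width: 0.0001
```

```bash
python3 push.py low_far 45|tail -1; python3 pic.py g7; python3 ang.py|head -2
```

```text
low_far 45.0 {'back': 0} now-frame shift cm [0.21 0.31 0.5 ] spin -0.7 j6 0 tcp [0.6645 0.1529 0.1175] F [-4.4 12.9  4.5]
14.225 [0.66454358 0.15294636 0.11752671] [-1.79635136e+02  1.63681329e-01 -6.06911184e+01] [-4.35720573 12.89913593  4.48452568] [ 4.92845517  1.36988873 -0.08245523] 0.00013968343110924892
low_far side n 51 IoU 0.30 a=55
low_far top n 22 IoU 0.21 a=51
```

View pics/g7.png

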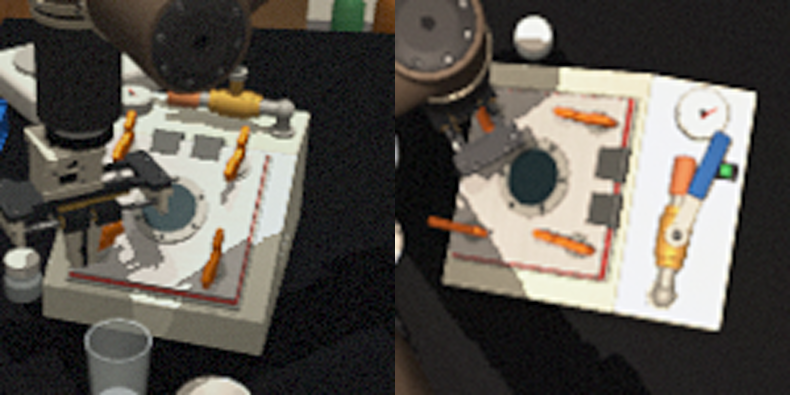

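servo_tool(
  steps=[
    [0,-1.5,0,0,0],
    [0,-1.5,0,0,0],
    [0,0,0,-4,0],
    [0,0,0,-4,0],
    [0,0,0,-4.4,0],
    [0,0,0,0,0],
  ],
)

```text
time_s: 15.18
tcp_pos: [0.6501, 0.1764, 0.2442]
eef_rot: [-179.6, -0.1, -60.7]
contact_force: [0.6, 1.4, 0.6]
gripper_width: 0.0006
```

```bash
python3 push.py high_near 45 .035|tail -1; python3 pic.py g8; python3 ang.py|head -2
```

```text
high_near 45.0 {'back': 0.035} now-frame shift cm [-0.32 18.76  6.16] spin -0.7 j6 -2 tcp [0.6501 0.1764 0.2442] F [0.6 1.4 0.6]
15.175 [0.65006333 0.17635951 0.24419611] [-1.79603045e+02 -6.59189599e-02 -6.06968361e+01] [0.5924457  1.41386178 0.58484731] [0.09086063 0.01383271 0.01077177] 0.000592757397447961
low_far side n 119 IoU 0.65 a=51
low_far top n 65 IoU 0.56 a=51
```

View pics/g8.png

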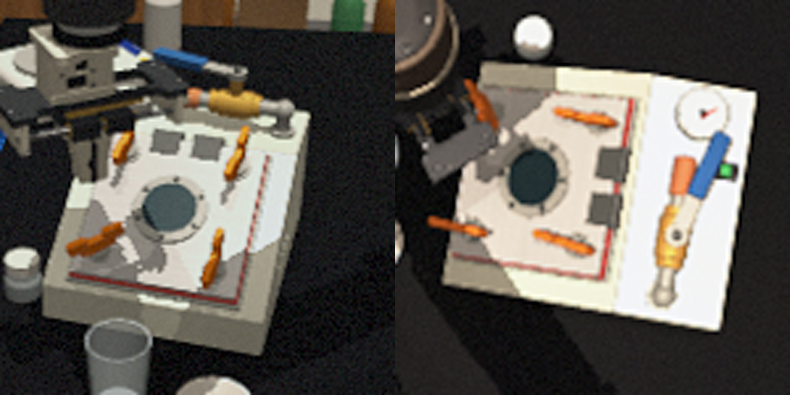

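servo_tool(
  steps=[
    [0,0,4.2,0,0],
    [0,-0.1,4.2,0,0],
    [0,-0.1,4.2,0,0],
    [0,-0.1,4.2,0,0],
    [0,0,2,0,-0.7],
    [0,0,0,2,0],
    [0,0,0,0,0],
  ],
)

```text
time_s: 16.25
tcp_pos: [0.4822, 0.0858, 0.2181]
eef_rot: [179.8, 0.0, -60.0]
contact_force: [-0.5, -0.4, 0.1]
gripper_width: 0.0001
```

```bash
python3 push.py high_near 45 .035|tail -1; python3 pic.py g9; python3 ang.py
```

```text
high_near 45.0 {'back': 0.035} now-frame shift cm [ 0.01 -0.32  3.56] spin -0.0 j6 -3 tcp [0.4822 0.0858 0.2181] F [-0.5 -0.4  0.1]
16.25 [0.48215132 0.08583893 0.21812386] [ 1.79815977e+02  6.93742874e-03 -6.00221125e+01] [-0.51844851 -0.44005062  0.08078467] [ 0.04538198 -0.02903385 -0.05155188] 8.609532509148656e-05
low_far side n 111 IoU 0.61 a=51
low_far top n 86 IoU 0.69 a=49
high_near side n 23 IoU 0.21 a=7
high_near top n 23 IoU 0.31 a=5
low_near side n 78 IoU 0.67 a=1
low_near top n 0 IoU 0.00 a=99
high_far side n 78 IoU 0.68 a=3
high_far top n 50 IoU 0.60 a=9
```

View pics/g9.png

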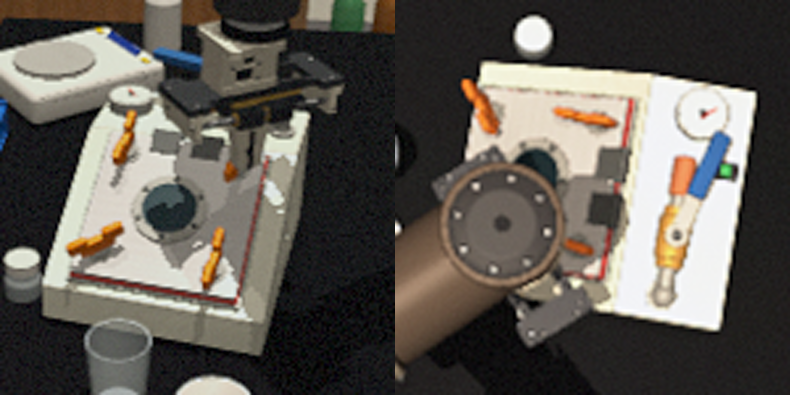

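servo_tool(
  steps=[
    [0,0,-0.3,1.8,0],
    [0,0,0,1.8,0],
    [0,0.8,0,0,0],
    [0,0.7,0,0,0],
    [0,0.6,0,0,0],
    [0,0.5,0,0,0],
    [0,0.5,0,0,0],
    [0,0,0,0,0],
  ],
)

```text
time_s: 17.45
tcp_pos: [0.5069, 0.0667, 0.1865]
eef_rot: [-179.1, 0.2, -60.0]
contact_force: [6.0, 23.0, -1.2]
gripper_width: 0.0009
```

servo_tool(
  steps=[
    [0,-1.5,0,0,0],
    [0,-1.5,0,0,0],
    [0,0,0,-3,0],
    [0,0,0,-3,0],
    [0,0,0,0,0],
  ],
)

```text
time_s: 18.08
tcp_pos: [0.4871, 0.0873, 0.2462]
eef_rot: [-179.8, -0.0, -60.0]
contact_force: [0.6, -0.2, -0.8]
gripper_width: 0.0003
```

```bash
python3 push.py low_near 45 .035|tail -1; python3 pic.py g10; python3 ang.py
```

```text
low_near 45.0 {'back': 0.035} now-frame shift cm [-9.27 -7.76 13.36] spin 0.0 j6 -3 tcp [0.4871 0.0873 0.2462] F [ 0.6 -0.2 -0.8]
18.075 [0.48705511 0.08733119 0.24616425] [-1.79759382e+02 -4.23845540e-02 -5.99971591e+01] [ 0.60551143 -0.23369917 -0.75483041] [ 0.00267145  0.04141126 -0.08799321] 0.00025893021287103047
low_far side n 111 IoU 0.61 a=51
low_far top n 87 IoU 0.69 a=49
high_near side n 76 IoU 0.47 a=37
high_near top n 42 IoU 0.38 a=41
low_near side n 79 IoU 0.68 a=1
low_near top n 0 IoU 0.00 a=99
high_far side n 77 IoU 0.67 a=3
high_far top n 50 IoU 0.60 a=9
```

View pics/g10.png

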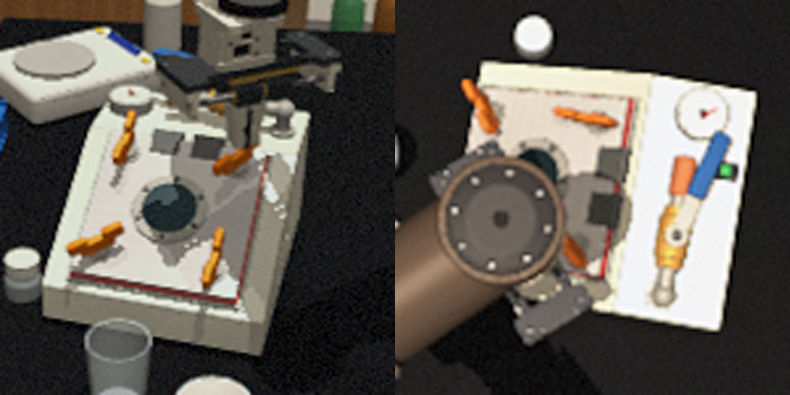

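servo_tool(
  steps=[
    [0,-3.1,-2.6,0,0],
    [0,-3.1,-2.6,0,0],
    [0,-3.1,-2.6,2,0],
    [0,0,0,3.5,0],
    [0,0,0,3.5,0],
    [0,0,0,0,0],
  ],
)

```text
time_s: 19.02
tcp_pos: [0.5053, 0.205, 0.1504]
eef_rot: [179.6, -0.1, -60.0]
contact_force: [0.2, 0.4, 0.5]
gripper_width: 0.0
```

```bash
python3 push.py low_near 45 .035|tail -1; python3 pic.py g11; python3 ang.py
```

```text
low_near 45.0 {'back': 0.035} now-frame shift cm [ 0.01 -0.29  3.79] spin -0.0 j6 -13 tcp [0.5053 0.205  0.1504] F [0.2 0.4 0.5]
19.025 [0.50533233 0.20500052 0.15041516] [ 1.79593691e+02 -6.07021859e-02 -6.00417124e+01] [0.22905369 0.37113628 0.50415727] [0.03649475 0.0204558  0.04042541] 4.9319739521615474e-05
low_far side n 111 IoU 0.61 a=51
low_far top n 86 IoU 0.69 a=49
high_near side n 0 IoU 0.00 a=99
high_near top n 75 IoU 0.68 a=37
low_near side n 16 IoU 0.14 a=3
low_near top n 38 IoU 0.49 a=5
high_far side n 78 IoU 0.68 a=3
high_far top n 50 IoU 0.60 a=9
```

View pics/g11.png

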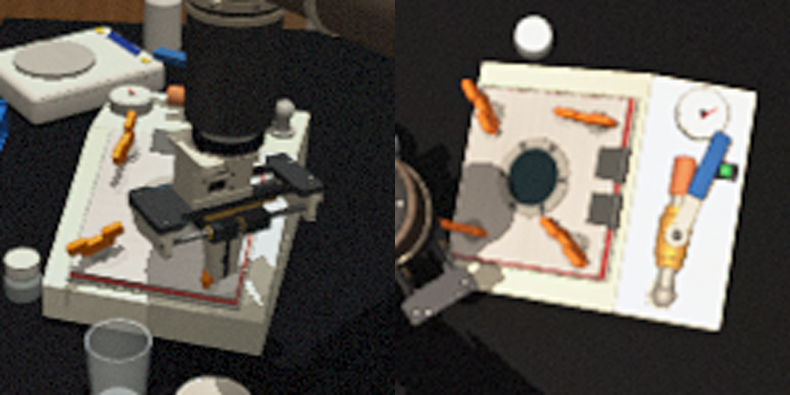

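servo_tool(
  steps=[
    [0,0,0,-4,0],
    [0,1.5,1.3,-4,0],
    [0,2.6,2.2,-1,0],
    [0,2.6,2.2,0,0],
    [0,2.6,2.1,0,0],
    [0,0,0,2.5,0],
    [0,0,0,3.3,0],
    [0,0.8,0,0.5,0],
  ],
)

```text
time_s: 20.23
tcp_pos: [0.4896, 0.0794, 0.1803]
eef_rot: [179.9, 0.0, -60.0]
contact_force: [0.6, -0.4, 1.0]
gripper_width: 0.0005
```

```bash
python3 push.py high_near 45|tail -1
```

```text
high_near 45.0 {'back': 0} now-frame shift cm [ 2.58  0.01 -0.22] spin 0.0 j6 -2 tcp [0.4896 0.0794 0.1803] F [ 0.6 -0.4  1. ]
```

servo_tool(
  steps=[
    [0,0.8,0,0,0],
    [0,0.7,0,0,0],
    [0,0.5,0,0,0],
    [0,0.4,0,0,0],
    [0,0.4,0,0,0],
    [0,-1.5,0,0,0],
    [0,-1.5,0,0,0],
    [0,0,0,-5.5,0],
  ],
)

```text
time_s: 21.22
tcp_pos: [0.4861, 0.0814, 0.2328]
eef_rot: [179.5, 0.0, -60.0]
contact_force: [1.1, 1.2, 0.5]
gripper_width: 0.0003
```

servo_tool(
  steps=[
    [0,-3.1,-2.6,0,0],
    [0,-3.1,-2.6,0,0],
    [0,-3.1,-2.6,2,0],
    [0,0,0,3.5,0],
    [0,0,0,3.5,0],
  ],
)

```text
time_s: 21.85
tcp_pos: [0.5098, 0.2021, 0.1446]
eef_rot: [-180.0, -0.0, -59.9]
contact_force: [0.8, 0.6, 0.1]
gripper_width: 0.0008
```

```bash
python3 push.py low_near 45|tail -1; python3 ang.py
```

```text
low_near 45.0 {'back': 0} now-frame shift cm [ 3.03 -0.04  3.21] spin 0.1 j6 -12 tcp [0.5098 0.2021 0.1446] F [0.8 0.6 0.1]
low_far side n 111 IoU 0.61 a=51
low_far top n 87 IoU 0.70 a=49
high_near side n 3 IoU 0.02 a=47
high_near top n 93 IoU 0.70 a=57
low_near side n 7 IoU 0.06 a=1
low_near top n 29 IoU 0.40 a=5
high_far side n 77 IoU 0.67 a=1
high_far top n 50 IoU 0.60 a=9
```

```bash
python3 pic.py g12
```

```text
21.95 [0.5077125  0.20008159 0.14204146] [ 1.79593003e+02 -4.57537522e-02 -6.00244328e+01] [-0.22638983 -0.58728526 -0.95414485] [-0.04599061  0.01641572  0.05341448] 0.0006390536570526309
```

View pics/g12.png

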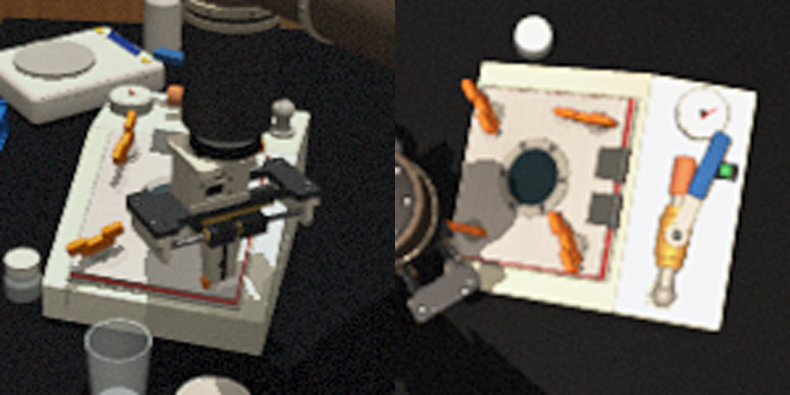

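```bash
python3 push.py low_near 45|tail -1
```

```text
low_near 45.0 {'back': 0} now-frame shift cm [ 2.94 -0.05  3.35] spin 0.0 j6 -12 tcp [0.5103 0.2012 0.1461] F [ 0.   0.5 -0. ]
```

servo_tool(
  steps=[
    [0,-0.3,0,1.5,0],
    [0,-0.2,0,1.6,0],
    [0,0.9,0,0,0],
    [0,0.9,0,0,0],
    [0,0.8,0,0,0],
    [0,0.6,0,0,0],
    [0,0.3,0,0,0],
    [0,0,0,0,0],
  ],
)

```text
time_s: 23.05
tcp_pos: [0.5312, 0.1824, 0.1176]
eef_rot: [-179.0, 0.3, -59.9]
contact_force: [4.2, 22.4, -1.3]
gripper_width: 0.0001
```

```bash
python3 push.py low_near 45|tail -1
```

```text
low_near 45.0 {'back': 0} now-frame shift cm [0.26 0.83 0.51] spin 0.1 j6 -9 tcp [0.5312 0.1824 0.1176] F [ 4.2 22.4 -1.3]
```

servo_tool(
  steps=[
    [0,0.25,0,0,0],
    [0,0,0,0,0],
    [0,-1.5,0,0,0],
    [0,-1.8,0,0,0],
    [0,0,0,-4,0],
    [0,0,0,-4.5,0],
    [0,0,0,-4.5,0],
    [0,0,0,0,0],
  ],
)

```text
time_s: 24.05
tcp_pos: [0.5113, 0.2024, 0.2485]
eef_rot: [-179.6, 0.0, -60.0]
contact_force: [-0.4, 0.8, -2.1]
gripper_width: 0.0003
```

```bash
python3 push.py high_far 45 .035|tail -1; python3 pic.py g13; python3 ang.py
```

```text
high_far 45.0 {'back': 0.035} now-frame shift cm [17.82 -2.54  6.59] spin 0.0 j6 -12 tcp [0.5113 0.2024 0.2485] F [-0.4  0.8 -2.1]
24.05 [0.51130949 0.20241527 0.2484666 ] [-1.79641480e+02  1.18588516e-03 -6.00065033e+01] [-0.35657214  0.76893313 -2.09328164] [ 0.00505376  0.01612422 -0.06696256] 0.00030150719137433376
low_far side n 111 IoU 0.61 a=51
low_far top n 86 IoU 0.69 a=49
high_near side n 8 IoU 0.04 a=97
high_near top n 92 IoU 0.70 a=57
low_near side n 119 IoU 0.64 a=57
low_near top n 102 IoU 0.70 a=55
high_far side n 51 IoU 0.45 a=3
high_far top n 50 IoU 0.60 a=9
```

View pics/g13.png

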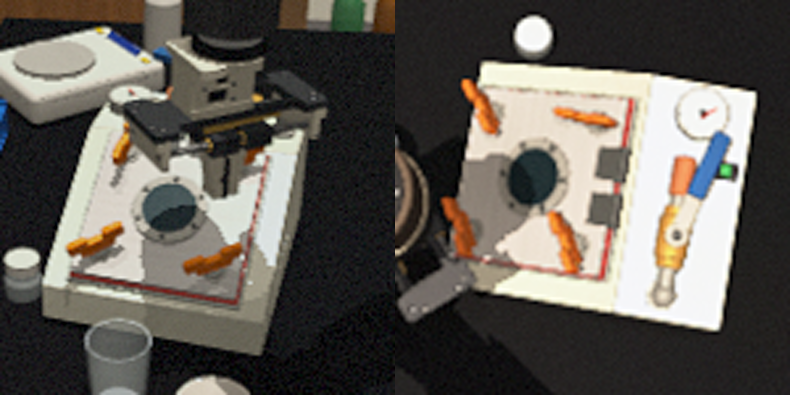

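servo_tool(
  steps=[
    [0,4.4,-0.6,0,0],
    [0,4.4,-0.6,0,0],
    [0,4.4,-0.7,0,0],
    [0,4.5,-0.6,0,0],
    [0,0,0,3,0],
    [0,0,0,0,0],
    [0,0,0,0,0],
  ],
)

```text
time_s: 25.12
tcp_pos: [0.6201, 0.061, 0.2147]
eef_rot: [180.0, -0.0, -60.0]
contact_force: [-0.3, -0.7, 0.2]
gripper_width: 0.0004
```

```bash
python3 push.py high_far 45|tail -1; python3 pic.py g14
```

```text
high_far 45.0 {'back': 0} now-frame shift cm [ 3.63 -0.19  3.22] spin 0.0 j6 6 tcp [0.6201 0.061  0.2147] F [-0.3 -0.7  0.2]
25.125 [0.62009071 0.06102215 0.21470484] [ 1.79950972e+02 -2.15849452e-02 -5.99870210e+01] [-0.25118494 -0.67682124  0.23703853] [ 0.03841115 -0.03689269  0.0120011 ] 0.0003914928059045922
```

View pics/g14.png

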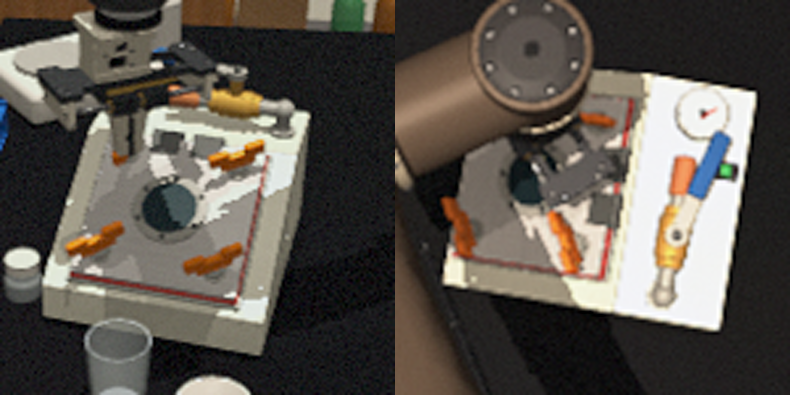

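servo_tool(
  steps=[
    [0,0,-0.2,1.6,0],
    [0,0,0,1.6,0],
    [0,0.9,0,0,0],
    [0,0.9,0,0,0],
    [0,0.8,0,0,0],
    [0,0.6,0,0,0],
    [0,0.4,0,0,0],
    [0,0,0,0,0],
  ],
)

```text
time_s: 26.22
tcp_pos: [0.6441, 0.0368, 0.1843]
eef_rot: [-179.3, 0.2, -59.9]
contact_force: [3.8, 25.4, 1.3]
gripper_width: 0.0003
```

servo_tool(
  steps=[
    [0,-1.5,0,0,0],
    [0,-1.8,0,0,0],
    [0,0,0,-3,0],
    [0,0,0,-3,0],
    [0,0,0,0,0],
  ],
)

```text
time_s: 26.85
tcp_pos: [0.6243, 0.0593, 0.2456]
eef_rot: [-179.8, -0.1, -60.0]
contact_force: [0.1, -0.6, 0.0]
gripper_width: 0.0003
```

```bash
python3 push.py low_far 90 .03|tail -1; python3 pic.py g15; python3 ang.py
```

```text
low_far 90.0 {'back': 0.03} now-frame shift cm [ -6.15 -10.34  12.49] spin 40.9 j6 7 tcp [0.6243 0.0593 0.2456] F [ 0.1 -0.6  0. ]
26.85 [0.62426905 0.05931084 0.24557618] [-1.79753548e+02 -9.42333938e-02 -6.00219411e+01] [ 0.05885837 -0.56696439  0.00989744] [ 0.05098648 -0.00579334  0.06585718] 0.0003166259237853774
low_far side n 123 IoU 0.66 a=51
low_far top n 0 IoU 0.00 a=99
high_near side n 104 IoU 0.57 a=57
high_near top n 94 IoU 0.72 a=57
low_near side n 120 IoU 0.65 a=57
low_near top n 96 IoU 0.69 a=55
high_far side n 106 IoU 0.60 a=47
high_far top n 49 IoU 0.47 a=45
```

View pics/g15.png

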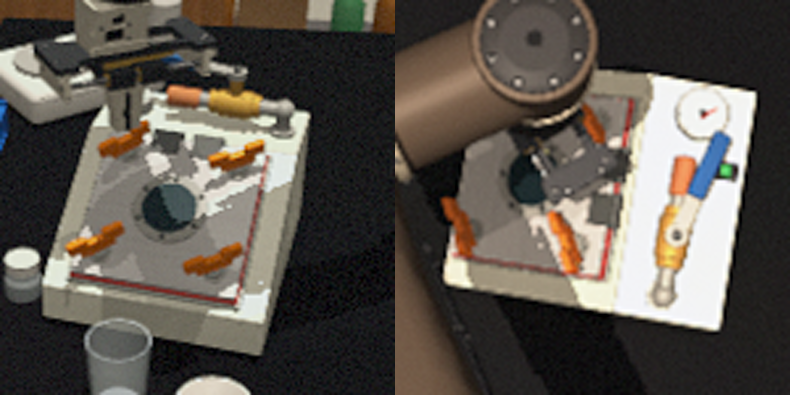

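servo_tool(
  steps=[
    [0,-2.1,-3.5,0,0],
    [0,-2.1,-3.5,0,0],
    [0,-1.95,-3.3,0,10.2],
    [0,0,0,0,10.2],
    [0,0,0,2,10.2],
    [0,-0.5,0,3,10.3],
    [0,0,0,3,0],
    [0,0,0,0,0],
  ],
)

```text
time_s: 28.05
tcp_pos: [0.6799, 0.1681, 0.1588]
eef_rot: [179.7, -0.2, -100.9]
contact_force: [-0.3, -0.4, 0.7]
gripper_width: 0.0005
```

```bash
python3 push.py low_far 90 |tail -1; python3 pic.py g16
```

```text
low_far 90.0 {'back': 0} now-frame shift cm [ 3.31 -0.38  3.82] spin -0.0 j6 -41 tcp [0.6799 0.1681 0.1588] F [-0.3 -0.4  0.7]
28.05 [0.67989669 0.16807032 0.15881107] [ 179.68035356   -0.23161839 -100.93277685] [-0.281492   -0.39576095  0.72194101] [ 0.10635506 -0.11202502  0.0512876 ] 0.0005241479591543718
```

View pics/g16.png

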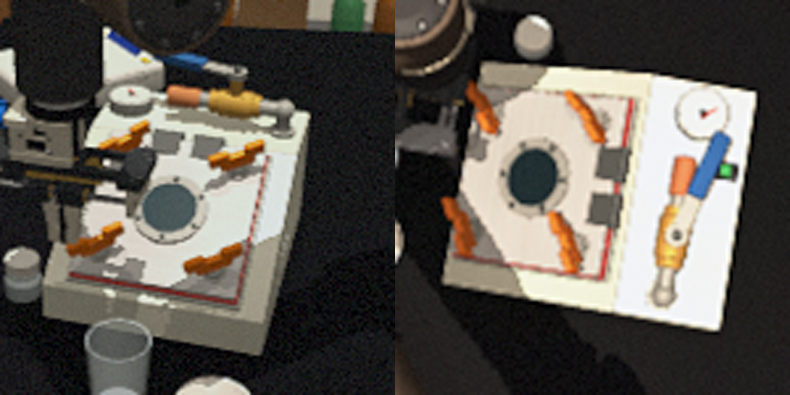

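servo_tool(
  steps=[
    [0,-0.4,-0.4,1.9,0],
    [0,0,0,1.9,0],
    [0,0.9,0,0,0],
    [0,0.9,0,0,0],
    [0,0.9,0,0,0],
    [0,0.8,0,0,0],
    [0,0.5,0,0,0],
    [0,0,0,0,0],
  ],
)

```text
time_s: 29.15
tcp_pos: [0.6878, 0.139, 0.1314]
eef_rot: [-178.9, 0.8, -100.8]
contact_force: [13.6, 18.1, 8.3]
gripper_width: 0.0004
```

```bash
python3 push.py low_far 90 |tail -1; python3 pic.py g17
```

```text
low_far 90.0 {'back': 0} now-frame shift cm [0.6  0.95 1.07] spin 0.1 j6 -38 tcp [0.6878 0.139  0.1314] F [13.6 18.1  8.3]
29.15 [0.68782925 0.13899081 0.13135615] [-178.92205031    0.83463429 -100.76535187] [13.61103418 18.08247049  8.30076112] [ 6.71944659 -4.95295624 -0.01559777] 0.00042117804323930355
```

View pics/g17.png

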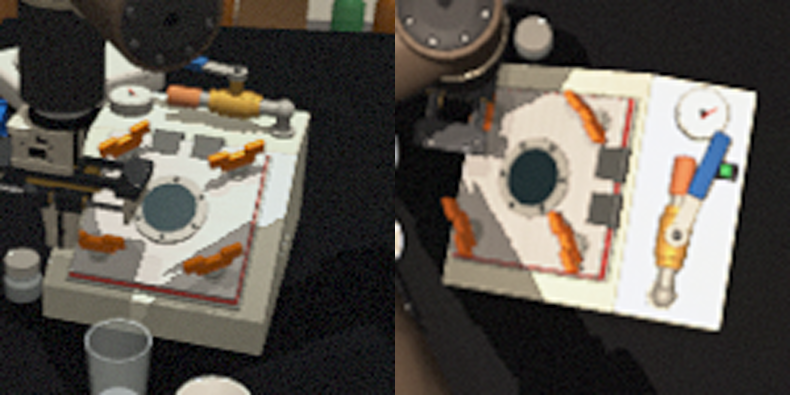

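servo_tool(
  steps=[
    [0,0.5,0,0.3,0],
    [0,0.5,0,0,0],
    [0,0,0,0,0],
  ],
)

```text
time_s: 29.62
tcp_pos: [0.6883, 0.1377, 0.1314]
eef_rot: [-178.6, 1.5, -100.6]
contact_force: [7.7, 47.4, 18.1]
gripper_width: 0.0004
```

```bash
python3 push.py low_far 90 |tail -1; python3 pic.py g18
```

```text
low_far 90.0 {'back': 0} now-frame shift cm [0.48 1.02 1.07] spin 0.3 j6 -37 tcp [0.6883 0.1377 0.1314] F [ 7.7 47.4 18.1]
29.625 [0.68832539 0.13769867 0.13137113] [-178.55821964    1.5360991  -100.61769155] [ 7.66103713 47.36843004 18.05440239] [17.46430871 -2.82414644 -0.0449531 ] 0.00037253031976245023
```

View pics/g18.png

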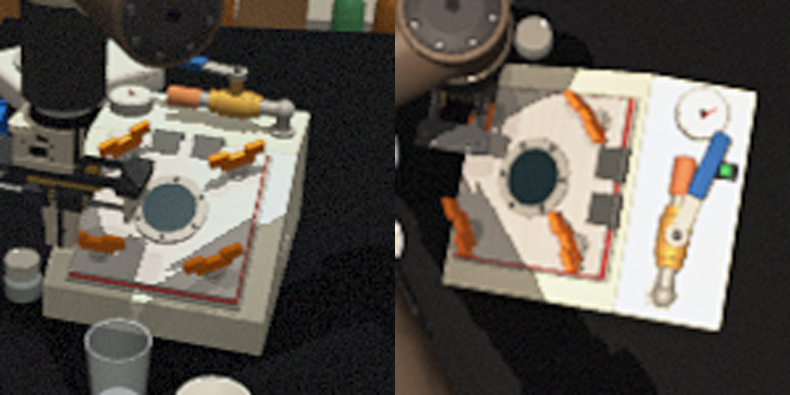

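servo_tool(
  steps=[
    [0,-1.2,0,0,0],
    [0,-1.5,0,0,0],
    [0,-1,0,-3,0],
    [0,0,0,-4,0],
    [0,0,0,-5,0],
    [0,0,0,0,0],
  ],
)

```text
time_s: 30.48
tcp_pos: [0.6859, 0.1589, 0.2466]
eef_rot: [-179.6, 0.2, -101.0]
contact_force: [-0.5, 0.3, 0.0]
gripper_width: 0.0004
```

```bash
python3 push.py high_near 90 .035|tail -1; python3 pic.py g19; python3 ang.py
```

```text
high_near 90.0 {'back': 0.035} now-frame shift cm [11.16 14.37  5.59] spin -0.0 j6 -40 tcp [0.6859 0.1589 0.2466] F [-0.5  0.3  0. ]
30.475 [0.68591008 0.15885966 0.2465906 ] [-1.79647839e+02  1.67584955e-01 -1.00954630e+02] [-0.5332847   0.26635443  0.02176327] [ 0.11726674  0.02046102 -0.01566888] 0.00044631406997523243
low_far side n 109 IoU 0.60 a=95
low_far top n 107 IoU 0.64 a=95
high_near side n 106 IoU 0.59 a=57
high_near top n 93 IoU 0.71 a=57
low_near side n 123 IoU 0.65 a=57
low_near top n 101 IoU 0.71 a=55
high_far side n 76 IoU 0.41 a=43
high_far top n 71 IoU 0.68 a=43
```

View pics/g19.png

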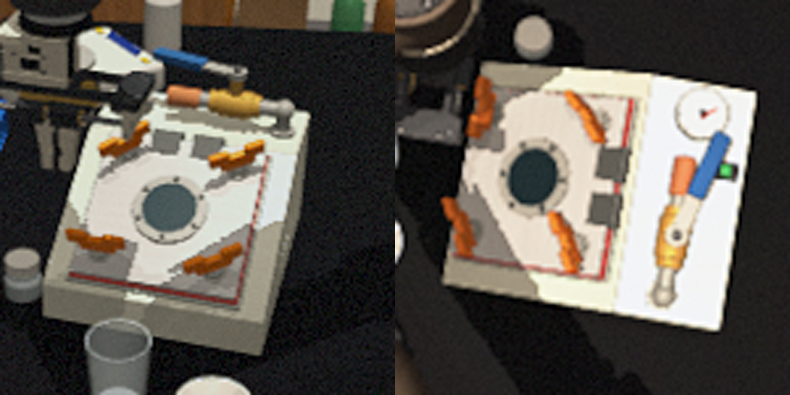

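servo_tool(
  steps=[
    [0,2.8,3.6,0,0],
    [0,2.8,3.6,0,0],
    [0,2.8,3.6,0,0],
    [0,2.8,3.6,0,0],
    [0,0,0,2,0],
    [0,0,0,0,0],
  ],
)

```text
time_s: 31.42
tcp_pos: [0.52, 0.0758, 0.2198]
eef_rot: [179.8, -0.1, -100.9]
contact_force: [0.3, 0.2, 0.9]
gripper_width: 0.0004
```

```bash
python3 push.py high_near 90|tail -1; python3 pic.py g20
```

```text
high_near 90.0 {'back': 0} now-frame shift cm [ 3.35 -0.34  2.92] spin -0.0 j6 -41 tcp [0.52   0.0758 0.2198] F [0.3 0.2 0.9]
31.425 [0.51996135 0.07582462 0.21982266] [ 1.79818038e+02 -1.27747358e-01 -1.00949430e+02] [0.2504329  0.17704    0.88539585] [ 0.074832   -0.07068831 -0.03054805] 0.0004256046922001921
```

View pics/g20.png

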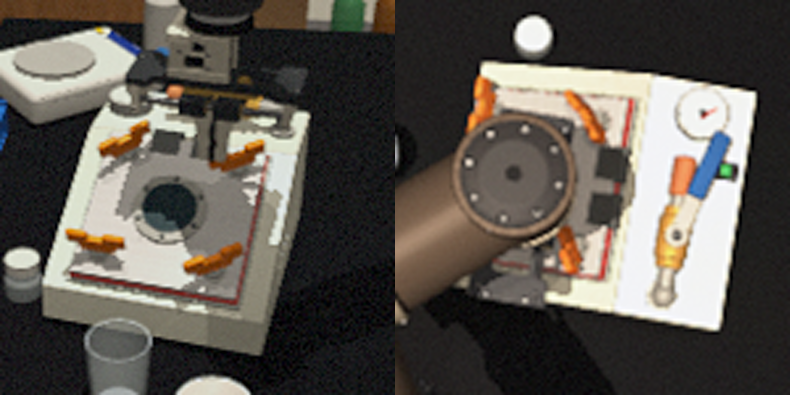

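servo_tool(
  steps=[
    [0,-0.4,-0.3,1.5,0],
    [0,0,0,1.6,0],
    [0,0.9,0,0,0],
    [0,0.9,0,0,0],
    [0,0.9,0,0,0],
    [0,0.9,0,0,0],
    [0,0.6,0,0,0],
    [0,0.3,0,0,0],
  ],
)

```text
time_s: 32.52
tcp_pos: [0.5261, 0.046, 0.1961]
eef_rot: [-178.9, 1.3, -100.8]
contact_force: [7.2, 50.2, 10.7]
gripper_width: 0.0004
```

servo_tool(
  steps=[
    [0,0.2,0,0,0],
  ],
)

```text
time_s: 32.65
tcp_pos: [0.5262, 0.0458, 0.1962]
eef_rot: [-178.9, 1.5, -100.8]
contact_force: [5.9, 56.2, 11.4]
gripper_width: 0.0006
```

```bash
python3 push.py high_near 90|tail -1
```

```text
high_near 90.0 {'back': 0} now-frame shift cm [0.52 0.84 0.55] spin 0.1 j6 -36 tcp [0.5262 0.0458 0.1962] F [ 5.9 56.2 11.4]
```

servo_tool(
  steps=[
    [0,-1.2,0,0,0],
    [0,-1.5,0,0,0],
    [0,-1,0,-3,0],
    [0,-1,0,-3,0],
    [0,-3,0,0,0],
    [0,-3,0,0,0],
    [0,-3,0,0,0],
    [0,-2,0,0,0],
  ],
)

```text
time_s: 33.65
tcp_pos: [0.546, 0.1885, 0.2502]
eef_rot: [180.0, -0.1, -100.9]
contact_force: [-0.0, -0.2, -0.4]
gripper_width: 0.0005
```

servo_tool(
  steps=[
    [0,0,0,3,0],
    [0,0,0,3,0],
    [0,0,0,2,0],
    [0,0,0,0,0],
  ],
)

```text
time_s: 34.15
tcp_pos: [0.5451, 0.187, 0.169]
eef_rot: [179.8, -0.2, -101.0]
contact_force: [0.2, 0.8, 0.5]
gripper_width: 0.0006
```

```bash
python3 push.py low_near 90|tail -1; python3 pic.py g21; python3 ang.py
```

```text
low_near 90.0 {'back': 0} now-frame shift cm [2.62 0.02 4.83] spin -0.0 j6 -49 tcp [0.5451 0.187  0.169 ] F [0.2 0.8 0.5]
34.15 [0.54505586 0.18699767 0.16897301] [ 1.79844495e+02 -1.70972887e-01 -1.00956037e+02] [0.20705167 0.794816   0.51526152] [ 0.10441417 -0.10938798  0.01321678] 0.0006157171805161399
low_far side n 105 IoU 0.58 a=95
low_far top n 112 IoU 0.65 a=95
high_near side n 39 IoU 0.26 a=97
high_near top n 104 IoU 0.68 a=91
low_near side n 111 IoU 0.59 a=55
low_near top n 86 IoU 0.67 a=61
high_far side n 4 IoU 0.03 a=45
high_far top n 71 IoU 0.68 a=43
```

View pics/g21.png

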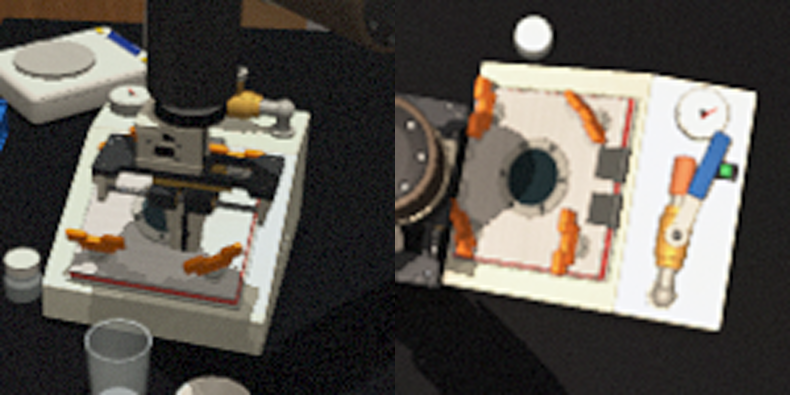

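servo_tool(
  steps=[
    [0,-1.1,0,1.0,0],
    [0,0,0,2,0],
    [0,0,0,2,0],
    [0,0.9,0,0,0],
    [0,0.9,0,0,0],
    [0,0.9,0,0,0],
    [0,0.9,0,0,0],
    [0,0.6,0,0,0],
  ],
)

```text
time_s: 35.35
tcp_pos: [0.5493, 0.1656, 0.1271]
eef_rot: [-179.0, 1.1, -100.8]
contact_force: [8.7, 37.0, 7.5]
gripper_width: 0.0004
```

servo_tool(
  steps=[
    [0,0.4,0,0,0],
    [0,0.2,0,0,0],
    [0,0,0,0,0],
  ],
)

```text
time_s: 35.72
tcp_pos: [0.5495, 0.1652, 0.1274]
eef_rot: [-178.9, 1.6, -100.7]
contact_force: [8.3, 44.3, 3.6]
gripper_width: 0.0004
```

```bash
python3 push.py low_near 90|tail -1
```

```text
low_near 90.0 {'back': 0} now-frame shift cm [0.56 0.87 0.67] spin 0.2 j6 -47 tcp [0.5495 0.1652 0.1274] F [ 8.3 44.3  3.6]
```

servo_tool(
  steps=[
    [0,-1.2,0,0,0],
    [0,-1.5,0,0,0],
    [0,-1,0,-4,0],
    [0,0,0,-4.5,0],
    [0,0,0,-4.5,0],
    [0,3,-3.5,0,0],
    [0,3,-3.5,0,0],
    [0,3,-3.5,0,0],
  ],
)

```text
time_s: 36.72
tcp_pos: [0.6324, 0.0781, 0.2508]
eef_rot: [180.0, -0.0, -100.9]
contact_force: [0.1, 0.4, -0.3]
gripper_width: 0.0007
```

servo_tool(
  steps=[
    [0,2,-3.5,0,0],
    [0,0,0,2.5,0],
    [0,0,0,0,0],
  ],
)

```text
time_s: 37.1
tcp_pos: [0.6612, 0.0522, 0.2231]
eef_rot: [179.7, -0.1, -101.0]
contact_force: [-0.8, -0.1, 0.6]
gripper_width: 0.0007
```

```bash
python3 push.py high_far 90|tail -1; python3 pic.py g22; python3 ang.py
```

```text
high_far 90.0 {'back': 0} now-frame shift cm [ 3.71 -0.04  3.25] spin -0.1 j6 -32 tcp [0.6612 0.0522 0.2231] F [-0.8 -0.1  0.6]
37.1 [0.6611543  0.05222447 0.22313463] [ 1.79722630e+02 -1.35035136e-01 -1.01026920e+02] [-0.83533003 -0.06288631  0.58819556] [ 0.07142283 -0.04261294 -0.03026777] 0.000680717507812226
low_far side n 115 IoU 0.64 a=93
low_far top n 83 IoU 0.60 a=99
high_near side n 117 IoU 0.63 a=95
high_near top n 106 IoU 0.68 a=91
low_near side n 123 IoU 0.65 a=91
low_near top n 100 IoU 0.61 a=79
high_far side n 113 IoU 0.63 a=47
high_far top n 64 IoU 0.62 a=45
```

View pics/g22.png

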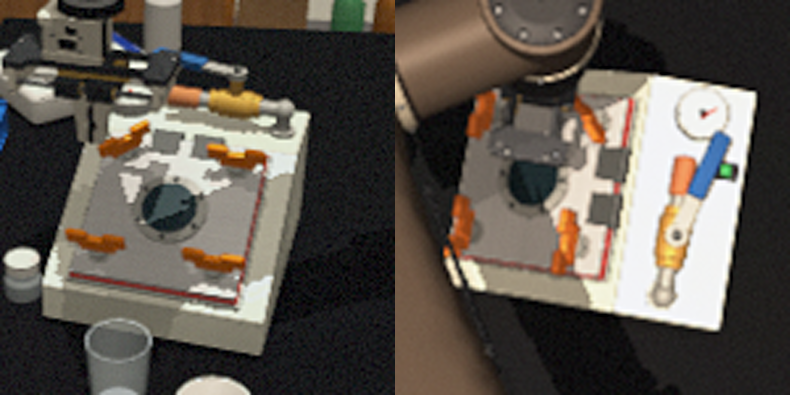

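Three wings now lie level in the side view (low far (68–125,240), low near (183–243,262), high near (208–265,157)). Now the last one, high far.

servo_tool(
  steps=[
    [0,-0.4,0,1.7,0],
    [0,0,0,1.7,0],
    [0,0.9,0,0,0],
    [0,0.9,0,0,0],
    [0,0.9,0,0,0],
    [0,0.9,0,0,0],
    [0,0.8,0,0,0],
    [0,0.5,0,0,0],
  ],
)

```text
time_s: 38.3
tcp_pos: [0.6648, 0.0187, 0.1986]
eef_rot: [-178.7, 1.1, -100.7]
contact_force: [14.8, 47.1, 15.1]
gripper_width: 0.0003
```

servo_tool(
  steps=[
    [0,0.3,0,0,0],
    [0,0.1,0,0,0],
  ],
)

```text
time_s: 38.55
tcp_pos: [0.6648, 0.0186, 0.1987]
eef_rot: [-178.6, 1.4, -100.6]
contact_force: [15.4, 51.7, 14.7]
gripper_width: 0.0004
```

```bash
python3 push.py high_far 90|tail -1
```

```text
high_far 90.0 {'back': 0} now-frame shift cm [0.47 0.97 0.81] spin 0.3 j6 -28 tcp [0.6648 0.0186 0.1987] F [15.4 51.7 14.7]
```

servo_tool(
  steps=[
    [0,-1.2,0,0,0],
    [0,-1.5,0,0,0],
    [0,-1,0,-3,0],
    [0,0,0,-4,0],
    [0,0,0,-1.5,10],
    [0,0,0,0,6],
    [0,0,0,0,0],
  ],
)

```text
time_s: 39.42
tcp_pos: [0.6599, 0.0409, 0.2763]
eef_rot: [180.0, -0.1, -116.9]
contact_force: [0.3, 0.8, 0.5]
gripper_width: 0.0004
```

```bash
cat > valve.py <<'E'
from tg import *
th=float(__import__("sys").argv[1]); back=float(__import__("sys").argv[2])
a=np.radians(th); h=np.array([np.sin(a),np.cos(a),0]); m=np.array([np.cos(a),-np.sin(a),0])
q=W(p,np.array([p[9],p[10],.238])+.08*h-(.0195+back)*m); s=r.get_state(); cur=s["eef_rot"][2]
print("shift",np.round(R.from_euler('xyz',[180,0,cur],degrees=True).as_matrix().T@(q-s["tcp_pos"])*100,2),"spin",(cur-(-100.91-th)+180)%360-180,"j6",s["joints"][5],s["tcp_pos"],s["contact_force"],s["moment"])
E
python3 valve.py 16 .03|tail -1; python3 pic.py g23; python3 ang.py
```

```text
shift [14.    1.32  3.83] spin -0.02629510694427495 j6 -47.34879380334924 [0.65992373 0.04085122 0.27634201] [0.30101746 0.83063725 0.50618172] [ 0.08875536 -0.08974554 -0.03676391]
39.425 [0.65992373 0.04085122 0.27634201] [ 1.79961472e+02 -5.42363221e-02 -1.16936295e+02] [0.30101746 0.83063725 0.50618172] [ 0.08875536 -0.08974554 -0.03676391] 0.0004046037268982199
low_far side n 113 IoU 0.62 a=93
low_far top n 66 IoU 0.45 a=99
high_near side n 117 IoU 0.64 a=95
high_near top n 105 IoU 0.67 a=91
low_near side n 122 IoU 0.62 a=91
low_near top n 104 IoU 0.57 a=87
high_far side n 106 IoU 0.61 a=93
high_far top n 104 IoU 0.71 a=89
```

View pics/g23.png

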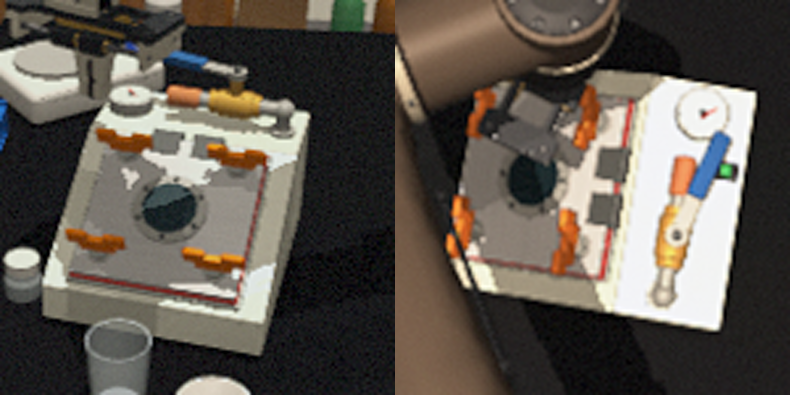

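servo_tool(
  steps=[
    [0,3.5,0.3,0,0],
    [0,3.5,0.4,0,0],
    [0,3.5,0.3,0,0],
    [0,3.5,0.3,0,0],
    [0,0,0,1.9,0],
    [0,0,0,1.9,0],
    [0,0,0,0,0],
  ],
)

```text
time_s: 40.5
tcp_pos: [0.5844, -0.0775, 0.2371]
eef_rot: [179.8, -0.1, -116.9]
contact_force: [1.3, 0.4, 0.7]
gripper_width: 0.0002
```

```bash
python3 valve.py 16 .0|tail -1; python3 pic.py g24
```

```text
shift [ 3.03 -0.05 -0.09] spin 0.011281118922340738 j6 -38.317539735216556 [ 0.58439288 -0.07746899  0.23711939] [1.27816079 0.429774   0.6757341 ] [ 0.09200844 -0.07525598  0.00831265]
40.5 [ 0.58439288 -0.07746899  0.23711939] [ 1.79847992e+02 -9.96616019e-02 -1.16898719e+02] [1.27816079 0.429774   0.6757341 ] [ 0.09200844 -0.07525598  0.00831265] 0.0002333858134961894
```

View pics/g24.png

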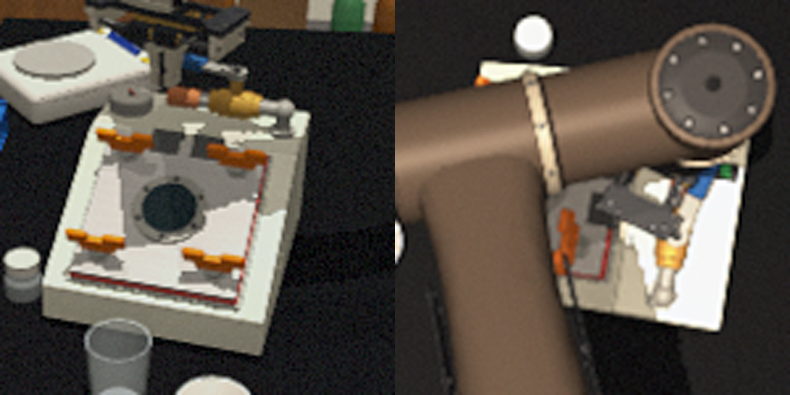

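servo_tool(
  steps=[
    [0,1.0,0,0,0],
    [0,1.0,0,0,0],
    [0,1.0,0,0,0],
    [0,1.13,-0.19,0,8],
    [0,1.13,-0.19,0,8],
    [0,1.13,-0.19,0,8],
    [0,1.13,-0.19,0,8],
    [0,1.13,-0.19,0,8],
  ],
)

```text
time_s: 41.6
tcp_pos: [0.5411, -0.1512, 0.2389]
eef_rot: [-180.0, 0.1, -157.2]
contact_force: [1.8, 3.0, 0.7]
gripper_width: 0.0006
```

```bash
python3 valve.py 56 .0|tail -1
```

```text
shift [ 0.1  -0.02  0.09] spin -0.29633536790612425 j6 -71.52262418765936 [ 0.5411377  -0.1512014   0.23893326] [1.75061153 2.96426724 0.65850953] [ 1.06263889 -0.70575582 -0.10009847]
```

servo_tool(
  steps=[
    [0,1.13,-0.19,0,8],
    [0,1.13,-0.19,0,8],
    [0,1.13,-0.19,0,8],
    [0,1.13,-0.19,0,8],
    [0,0.3,0,0,2],
    [0,0.3,0,0,0],
    [0,0,0,0,0],
  ],
)

```text
time_s: 42.48
tcp_pos: [0.4986, -0.1672, 0.2397]
eef_rot: [180.0, 0.7, 169.1]
contact_force: [23.3, -11.3, -14.9]
gripper_width: 0.0004
```

```bash
python3 valve.py 90 .0|tail -1; python3 pic.py g25
```

```text
shift [ 0.34 -0.16  0.17] spin 0.01368192115603506 j6 -103.94711174400487 [ 0.49862754 -0.16716669  0.2396976 ] [ 23.30858521 -11.26104455 -14.94550804] [-3.81652661 -8.38974059 -0.01355805]
42.475 [ 0.49862754 -0.16716669  0.2396976 ] [179.98820367   0.72473458 169.10368192] [ 23.30858521 -11.26104455 -14.94550804] [-3.81652661 -8.38974059 -0.01355805] 0.00041825942988495476
```

View pics/g25.png

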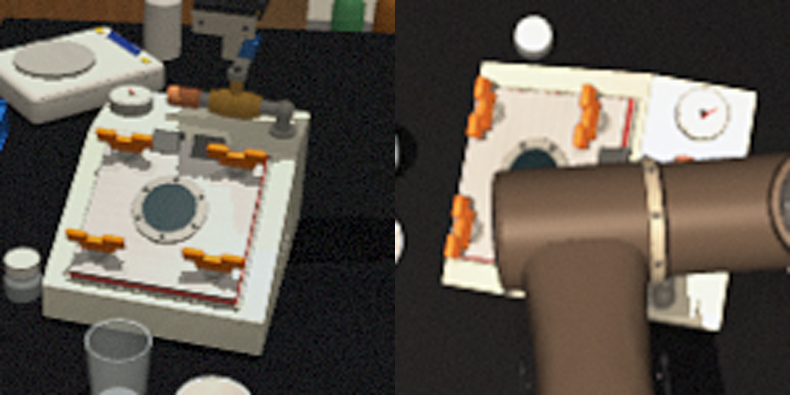

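servo_tool(
  steps=[
    [0,-1.2,0,0,0],
    [0,-1.5,0,0,0],
    [0,-1.5,0,-2,0],
    [0,0,0,-4,0],
    [0,-3,0,-3,0],
    [0,-4,0,0,0],
    [0,-4,0,0,0],
    [0,0,0,0,0],
  ],
)

```text
time_s: 43.58
tcp_pos: [0.6437, -0.1951, 0.3259]
eef_rot: [-180.0, -0.2, 169.1]
contact_force: [-0.0, 0.9, -0.3]
gripper_width: 0.0003
```

servo_tool(
  steps=[
    [0,0,4,0,0],
    [0,0,5,0,0],
    [0,0,5,0,0],
    [0,0,5,0,0],
    [0,0,5,0,0],
    [0,0,5,0,0],
    [0,0,5,0,0],
    [0,0,0,0,0],
  ],
)

```text
time_s: 44.58
tcp_pos: [0.7061, 0.1426, 0.3274]
eef_rot: [-180.0, -0.1, 169.3]
contact_force: [0.7, -0.3, -0.9]
gripper_width: 0.0005
```

```bash
python3 pic.py g26; python3 ang.py; python3 -c "
from plant import r;import cv2
cv2.imwrite('pics/top9.png',r.capture('top')[:,:,::-1])"
```

```text
44.575 [0.7060831  0.1425755  0.32740042] [-1.79971049e+02 -9.42570143e-02  1.69280525e+02] [ 0.66437005 -0.30879842 -0.92272381] [-0.09622694 -0.16799898 -0.01079665] 0.0004633047631712994
low_far side n 105 IoU 0.57 a=95
low_far top n 116 IoU 0.66 a=91
high_near side n 116 IoU 0.63 a=95
high_near top n 105 IoU 0.68 a=91
low_near side n 123 IoU 0.64 a=91
low_near top n 116 IoU 0.62 a=91
high_far side n 106 IoU 0.62 a=97
high_far top n 102 IoU 0.71 a=89
```

View pics/g26.png

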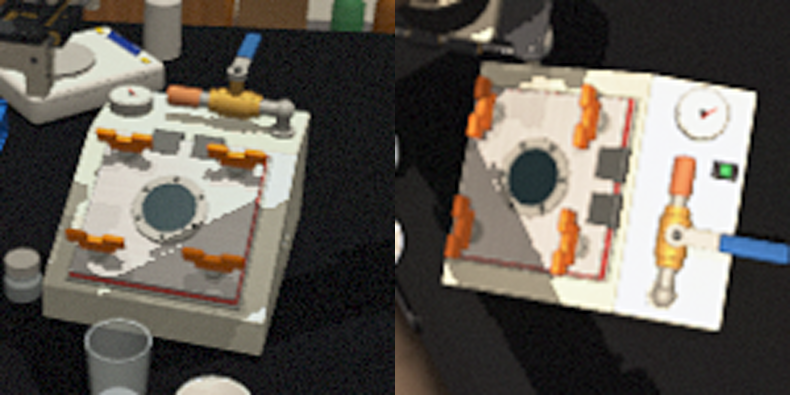

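View pics/top9.png

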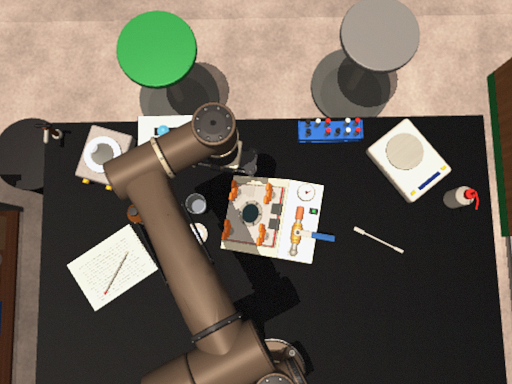

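```bash
python3 -c "
from plant import r
print(r.get_state()['qd']); print(r.close_job())"
```

```text
[-0.25575462 -0.18994257  0.07582761 -0.08768704  0.06689602 -0.06106759]
the job is handed in; nothing more can be done
None
```

The cover's four wing screws are fully home and the vent valve is shut. The job was handed in at about 45 s, with the arm clear of everything.

**Half-way round:** I went lower far, upper near, lower near, upper far. The camera put the screws at about 50°, 55°, 55° and 45°, uncertain by about 4°, so two are somewhat past half.
- **Lower far:** pinching and spinning left it at about 24°, then 35°, so I pushed the wing to finish it. While I was still pinching it I had moved over the upper near screw, but I came back before turning that one.
- **Upper near:** this took two pushes. The first left it at about 38° and the second slightly overshot. I did not back it off.

**Fully home:** I pushed each screw to its stop in the same order. The force rose to about 45–60 N with almost no further motion, and the last pictures give 89–97° for all four, level within the camera error.

**Vent valve:** I pushed the handle clockwise to its stop, where the force rose to about 28 N. The picture shows it straight across the pipe, pointing over the chamber's back.

**Other checks:** the largest wrist force I read was about 58 N. In the last top view the dish, spatula and jar showed no change. The beaker and the amber bottle were partly hidden by the arm, and I saw no contact with either.

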